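# Fetch the foot plate from behind the shoe-care bottles

### The arm

A 7-joint arm with a two-finger parallel gripper is mounted at the origin on the work surface. World frame = base frame: x ahead of the robot, y to its left, z up, the work surface at z = 0. Lengths are in m, angles in rad, forces in N, time in s.
With the tool pointing down it reaches from about 0.35 to 0.9 m from the base axis. Payload 8.1 kg.
Tool frame: the origin (TCP) lies at the very end of the fingers, on their centre line; the grasp point (between the pads) lies 19 mm behind it; z points along the fingers, y is the line along which they close (so a half turn about z gives the same grasp; the last joint's range is limited). The gripper opens to 92 mm and grips with 3 to 60 N. Pads are 19 mm wide; open, the fingers measure 130 mm over their backs; the gripper's body (75 mm by 190 mm) begins 47 mm behind the grasp point.
Start: joints at [-1.402, 0.434, 0.025, 1.573, -0.012, 1.134, -0.075], TCP at [0.168, 0.602, 0.227] pointing down, gripper open.
Joint ranges: [-2.62, 2.62], [-0.44, 2.09], [-1.27, 1.32], [0.08, 2.57], [-1.32, 4.46], [0.12, 2], [-2.74, 2.74]. Speed limits (rad/s): [2.22, 2.22, 3.01, 3.01, 3.14, 3.14, 3.14].

### API

Orientations are given as a rotation vector (axis times angle).
In Python, from cell import arm gives the robot as it stands.
- The arm moves only by the tool drive_tool, never from a script. Its argument "targets" is a list of rows, each a list of 7 numbers: the turn, a rotation vector about the world's x, y, z in units of 5 degrees (1.0 is 5 degrees), then the shift along the world's x, y, z in units of 40 mm (1.0 is 40 mm), then the opening, from 0 (shut) to 1 (fully open). In form: [[wx, wy, wz, dx, dy, dz, fingers], ...]. A call has 1 to 5 rows; each row is the pose to reach, as a shift and turn from the pose commanded when the call began; what a row does not reach only later rows make up. A row lasts 1/10 s, in which the tool goes at most 50 mm and 8.59 degrees, less where a joint would pass 70% of its speed; a pose out of reach is approached as far as the arm can. A call with a gripper value outside its range is refused whole. The fingers move at their own pace and stop on an object; "force" is the grip in N (left out, the last holds). Time passes only in rows, so rows that repeat a pose let the fingers close. It gives the time, the measured TCP pose, the force, the opening and the grip force at its end, in the units of the state.
- arm.observe(): the state, without advancing time (a new reading comes with each control period).
- arm.get_image(name): name is "scene" or "top" or "wrist"; returns a dict with "pixels" (480x640x3 uint8, red, green, blue), "intrinsics" (3x3 intrinsics, pixels), "k1" (the pictures are not rectified: a ray, as slopes to the right and down, at radius r is drawn at 1 + k1 r^2 times it, then the intrinsics apply), "rvec" (rotation vector, rad) and "tvec" (3), from world to camera coordinates, as OpenCV has them; the wrist camera has in their place "mount" (4x4, takes a point from camera to tool coordinates, whose origin is the TCP and whose axes are the flange's). Camera axes: x right, y down, z forward; pixel columns grow to the right and rows downward; lengths in m; the calibration is good to about 2 mm. A picture is of the moment at which its call begins: read the wrist's pose just before it. There is no depth.
- arm.sign_off(): hands the job in; it is judged then, once.
The state is a dict: "clock": time; "joints": joint angles; "dq": joint speeds; "joint_efforts": joint torques, N m; "position": TCP position; "ee_rot": TCP orientation; "force": force on the tool from outside, world axes, zero at the start; "ft_torque": the same for the moment, N m; "width": opening from 0.0 (shut) to 1.0 (fully open); "gripper_force": force on a finger pad.
Only numpy, scipy, OpenCV 4.12 (cv2) and the standard library are available. Lean on these libraries where they do the work, as an engineer would, in place of code of your own. Each camera call takes 0.05 s, during which the arm holds its last target. There are 200 camera calls.

### The job

The wooden foot plate lies at the back of the shoe-care caddy, with a spray can, a square bottle and a dauber brush standing in its way. First stand all three on the black side tray, all there together, then seat the foot plate fully down on the shoe-shine stand with both dowels in its holes, and only then put each of the three back upright on the very pad in the caddy where it stood at the start. Do not knock any of them over.

Things in the scene. Friction and masses are not known exactly. Their poses are not given: they have to be found in the camera images.
- can_mid (a point): aluminium aerosol can, round, 44 mm diameter up to 74 mm, with a white 32 mm cap on top, 96 mm tall in all; 0.22 kg. Point half-way up (48 mm above its underside), z up.
- bottle_mid (a point): square amber glass bottle, body 44 x 44 mm and 64 mm tall, short neck and black cap 26 mm in diameter, 84 mm tall in all; 0.2 kg. Point on its axis 42 mm above its underside, z up, x and y normal to its faces; at the start they are along the caddy's x and y within 0.06 rad.
- dauber_mid (a point): dauber brush standing on its bristles: grey round head 44 mm in diameter and 32 mm tall, above it an upright round wooden handle 28 mm in diameter; 90 mm tall in all; 0.1 kg. Rigid. Point on its axis 45 mm above its underside, z up.
- footplate_mid (a point): sole-shaped pale wooden plate, 165 mm long (y), 22 mm thick, 60 mm wide at the fore part (+y), 56 mm at the heel, 44 mm (x) at the waist, where it is gripped: straight edges from y = -32 to +15 mm. Two through holes 15 mm across at y = -58 and +58 mm. Point at its middle, 11 mm above its underside, z up. 0.2 kg.
- stand_deck (a point): shoe-shine stand, fixed: low wooden bench, deck 80 (x) by 180 (y) mm, 50 mm high, with two upright steel dowels, 8 mm in diameter, 16 mm tall, at y = -58 and +58 mm. Point on the deck midway between the dowels, z up. The foot plate may sit either way round; seated, its middle is 11 mm above this point.
- tray_in (a point): empty black side tray, fixed, 110 mm (x) by 230 mm (y) outside, rim 14 mm high and 5 mm thick. Point at the centre of its inner floor (5 mm above the table), z up.
- caddy_floor (a point): dark wooden caddy, fixed, 200 (x) by 250 (y) mm, rim 18 mm high. Point at the centre of its floor, 8 mm above the table; z up, x to its back. Grey 54 mm square pads, flush with the floor, centred at x, y = (-31, 66), (-23, 0), (-31, -66) mm, hold can, bottle and dauber at the start, in any order. The foot plate lies flat behind, a few mm from them, at about (25, 0) mm, parallel to the caddy.
Not all that is in view belongs to the job. Of the things like the part that bears footplate_mid, leave any that is green or yellow; of the rest the larger one is meant.

How it is judged:
By the outcome, as a careful person would: the job done as asked, in the order asked, and still so for the second after the job is handed in, with the robot touching nothing.
It also fails if it takes over 144 s, if anything falls off the work surface, if the arm or the gripper's body presses on something with over 40 N, if the wrist force passes 120 N, or if a joint passes its speed limit or range.

## Working session

There is one attempt and no reset: what is moved stays moved. The work goes in short steps, Python scripts to look and compute and a tool call to move; the robot and the scene stay as the last step left them, time stands still between calls to the robot, and variables do not carry over. Pictures are saved under pics/ and viewed, at most 14 in all, crops included, and the job is handed in when it is done.

Besides the shell and the picture viewer there is one more tool, called after "Call:" as name(argument=value, ...), one argument or row to a line, values as JSON. drive_tool: Moves the arm, as the interface text tells. Its arguments: {"type":"object","properties":{"targets":{"type":"array"},"force":{"type":"number"}},"required":["targets"]}

```bash
ls; mkdir -p pics
python3 - <<'E'
from cell import arm
import cv2
for n in ("scene","top"):
    d=arm.get_image(n); cv2.imwrite(f"pics/{n}0.png",d["pixels"][:,:,::-1])
    print({k:v for k,v in d.items() if k!="pixels"})
print(arm.observe())
E
```

```text
pics
{'intrinsics': array([[507.51545579,   0.        , 320.81452289],
       [  0.        , 507.51545579, 231.96880561],
       [  0.        ,   0.        ,   1.        ]]), 'k1': 0.04207696855354845, 'rvec': array([ 1.41137791,  2.40149228, -0.65715699]), 'tvec': array([ 0.2395449 , -0.31698547,  1.15217517])}
{'intrinsics': array([[437.26189004,   0.        , 318.45678369],
       [  0.        , 437.26189004, 238.76410138],
       [  0.        ,   0.        ,   1.        ]]), 'k1': -0.03255732389897025, 'rvec': array([ 2.19857306, -2.19383383,  0.05966042]), 'tvec': array([0.01610009, 0.4524657 , 0.91749252])}
{'clock': 0.1, 'joints': array([-1.40158216,  0.43514246,  0.02499296,  1.57401483, -0.01160101,
        1.13399698, -0.07514011]), 'dq': array([-0.00015681, -0.00113414, -0.00047916, -0.00021982, -0.00056122,
       -0.00032386, -0.00129915]), 'joint_efforts': array([ 3.61546518e-03, -6.69128036e+01,  9.88149494e-01, -3.15144253e+01,
       -6.05321000e-02,  3.74392793e-02,  2.48143283e-05]), 'position': array([0.16773745, 0.6015902 , 0.22602704]), 'ee_rot': array([-4.25842374e-01, -3.11253977e+00,  2.22329569e-03]), 'force': array([-0.14151645,  0.25242718,  0.90131786]), 'ft_torque': array([0.00253007, 0.04610556, 0.05762473]), 'gripper_force': 0.0, 'width': 0.9963285402915415}
```

View pics/scene0.png

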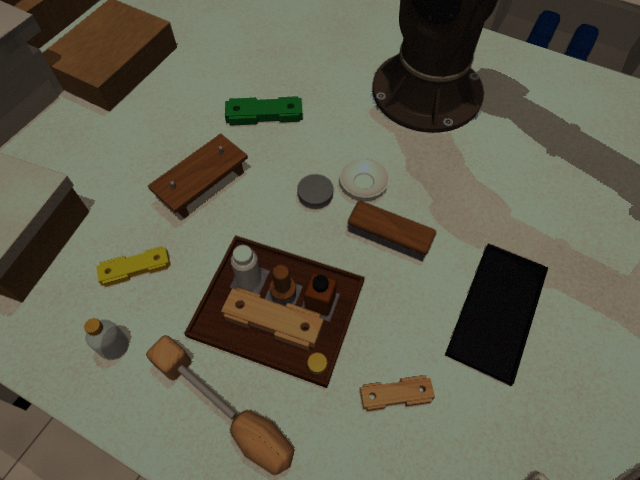

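View pics/top0.png

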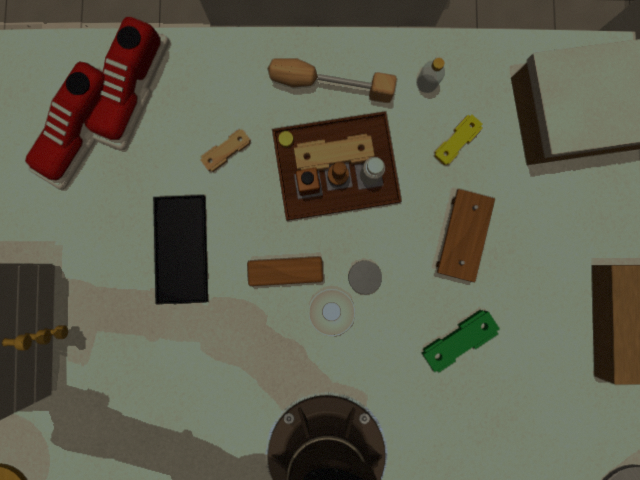

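The top view shows the caddy around (338,165), with the bottle at (307,182), dauber at (338,175) and can at (373,170). The foot plate is behind them at about (333,152). The tray is at (181,248) and the stand at (466,236). I'll enlarge these.

Run:
```python
import cv2, numpy as np
t=cv2.imread("pics/top0.png")
a=cv2.resize(t[105:225,265:410],None,fx=5,fy=5,interpolation=cv2.INTER_CUBIC)
cv2.imwrite("pics/c1.png",cv2.convertScaleAbs(a,alpha=1.8))
b=cv2.resize(t[180:290,425:505],None,fx=5,fy=5,interpolation=cv2.INTER_CUBIC)
c=cv2.resize(t[185:310,145:215],None,fx=4,fy=4,interpolation=cv2.INTER_CUBIC)
o=np.zeros((550,690,3),np.uint8); o[:550,:400]=b; o[:500,405:685]=c
cv2.imwrite("pics/c2.png",cv2.convertScaleAbs(o,alpha=1.8))
```

```text
(no output)
```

View pics/c1.png

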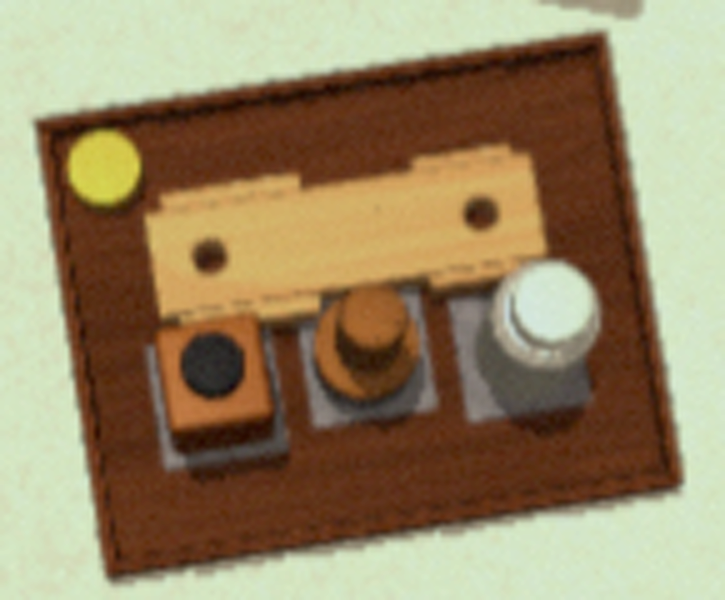

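View pics/c2.png

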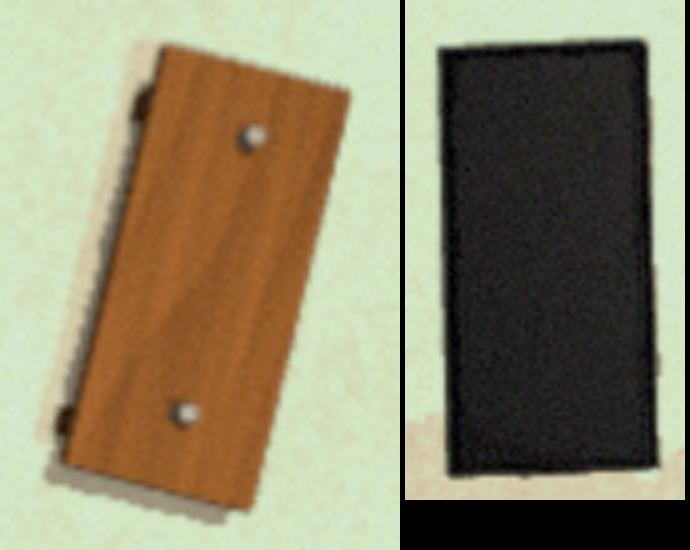

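Caddy crop: rim corners (37,122), (605,33), (683,487), (108,578); plate holes (211,256), (481,213); tops of the bottle (213,365), dauber (373,314) and can (552,302). A yellow tin sits in the caddy corner at (105,167). Stand crop: dowel tops (257,133), (188,410). The tray's corners are visible as well.

```bash
cat > h.py <<'E'
import cv2, numpy as np
from scipy.spatial.transform import Rotation as R
def ray2z(d,uv,z,Rcw=None,o=None):
    "pixels -> world points on plane z"
    uv=np.atleast_2d(np.array(uv,float))
    n=cv2.undistortPoints(uv[:,None],d["intrinsics"],np.array([d["k1"],0,0,0,0.]))[:,0]
    c=np.c_[n,np.ones(len(n))]
    if "rvec" in d:
        Rw=cv2.Rodrigues(d["rvec"])[0]; w=c@Rw; o=-Rw.T@d["tvec"]
    else:
        w=c@Rcw.T
    return o+w*((z-o[2])/w[:,2])[:,None]
def wristpose(d,s):
    T=np.eye(4);T[:3,:3]=R.from_rotvec(s["ee_rot"]).as_matrix();T[:3,3]=s["position"]
    T=T@d["mount"]; return T[:3,:3],T[:3,3]
def proj(d,P,Rcw=None,o=None):
    P=np.atleast_2d(P)
    if "rvec" in d: rv,t=d["rvec"],d["tvec"]
    else: rv=cv2.Rodrigues(Rcw.T)[0]; t=-Rcw.T@o
    return cv2.projectPoints(P,rv,t,d["intrinsics"],np.array([d["k1"],0,0,0,0.]))[0][:,0]
E
python3 - <<'E'
from h import *
np.set_printoptions(precision=4,suppress=True)
d=dict(intrinsics=np.array([[437.26189,0,318.45678],[0,437.26189,238.7641],[0,0,1]]),k1=-0.032557324,rvec=np.array([2.19857306,-2.19383383,.05966042]),tvec=np.array([.01610009,.4524657,.91749252]))
f=lambda L,s,o:(np.array(L)+.5)/s-.5+np.array(o)
c1=lambda L:f(L,5,(265,105))
c2=lambda L:f(L,5,(425,180))
c3=lambda L:f(np.array(L)-[405,0],4,(145,185))
C=ray2z(d,c1([(37,122),(605,33),(683,487),(108,578)]),.018)
cc=C.mean(0); yx=(C[0]-C[1]+C[3]-C[2])[:2]; th=np.arctan2(-yx[0],yx[1])
print("caddy",cc,"yaw",th,np.linalg.norm(C-np.roll(C,1,0),axis=1))
c,s=np.cos(th),np.sin(th);Rz=np.array([[c,-s],[s,c]])
for n,p in zip(("left","mid","right"),[(-.031,.066),(-.023,0),(-.031,-.066)]): print("pad",n,cc[:2]+Rz@p)
loc=lambda P:(P[:,:2]-cc[:2])@Rz
H=ray2z(d,c1([(211,256),(481,213)]),.03); v=H[0]-H[1]
print("plate",H.mean(0),"yaw",np.arctan2(-v[0],v[1]),np.linalg.norm(v),loc(H))
for n,p,z in [("bottle",(213,365),.092),("dauber",(373,314),.098),("can",(552,302),.104)]:
    P=ray2z(d,c1([p]),z); print(n,P,loc(P))
B=ray2z(d,c1([(157,328),(260,317),(274,418),(170,432)]),.072);v=B[0]-B[1]+B[3]-B[2]
print("bottlebody",B.mean(0),np.arctan2(-v[0],v[1]),np.linalg.norm(B-np.roll(B,1,0),axis=1))
D=ray2z(d,c2([(257,133),(188,410)]),.066);v=D[0]-D[1]
E=ray2z(d,c2([(163,44),(350,92),(250,510),(66,463)]),.05)
print("stand",D,D.mean(0),E.mean(0),"yaw",np.arctan2(-v[0],v[1]),np.linalg.norm(v))
T=ray2z(d,c3([(438,47),(645,40),(658,467),(450,476)]),.014);v=T[0]+T[1]-T[2]-T[3]
print("tray",T,T.mean(0),"long axis dir",np.arctan2(v[1],v[0]),np.linalg.norm(T-np.roll(T,1,0),axis=1))
print("tin",ray2z(d,c1([(105,167)]),.03))
E
```

```text
caddy [ 0.6092 -0.0207  0.018 ] yaw 0.16099715490781755 [0.1987 0.2472 0.1992 0.2471]
pad left [0.568  0.0395]
pad mid [ 0.5865 -0.0244]
pad right [ 0.5892 -0.0908]
plate [ 0.6358 -0.0149  0.03  ] yaw 0.16324208185512415 0.11541524962135272 [[ 0.0271  0.0591]
 [ 0.0273 -0.0563]]
bottle [[0.568  0.0395 0.092 ]] [[-0.031  0.066]]
dauber [[ 0.5871 -0.0228  0.098 ]] [[-0.0221  0.0014]]
can [[ 0.5907 -0.0918  0.104 ]] [[-0.0296 -0.0672]]
bottlebody [0.5684 0.0391 0.072 ] 0.1236481865688417 [0.0424 0.0415 0.0412 0.042 ]
stand [[ 0.5162 -0.3008  0.066 ]
 [ 0.4044 -0.271   0.066 ]] [ 0.4603 -0.2859  0.066 ] [ 0.4592 -0.2853  0.05  ] yaw -1.831480791390539 0.11565529090734664
tray [[0.5423 0.3715 0.014 ]
 [0.5462 0.2603 0.014 ]
 [0.3196 0.25   0.014 ]
 [0.3143 0.3603 0.014 ]] [0.4306 0.3106 0.014 ] long axis dir 0.047423135151656616 [0.2283 0.1113 0.2268 0.1104]
tin [[0.6645 0.087  0.03  ]]
```

Call:
drive_tool(
  targets=[
    [0, 0, -0.8, 0.6, -0.9, 0, 1],
    [0, 0, -1.6, 1.2, -1.8, 0, 1],
    [0, 0, -2.4, 1.8, -2.7, 0, 1],
    [0, 0, -3.25, 2.5, -3.5, 0, 1],
    [0, 0, -3.25, 2.5, -3.5, 0, 1],
  ],
  force=25,
)

```text
clock: 0.6
position: [0.2726, 0.4568, 0.2268]
ee_rot: [0.877, 3.014, -0.003]
force: [-0.1, 0.9, -0.1]
width: 1.003
gripper_force: 0.0
```

Call:
drive_tool(
  targets=[
    [0, 0, -0.8, 0.6, -0.9, 0, 1],
    [0, 0, -1.6, 1.2, -1.8, 0, 1],
    [0, 0, -2.4, 1.8, -2.7, 0, 1],
    [0, 0, -3.25, 2.5, -3.5, 0, 1],
    [0, 0, -3.25, 2.5, -3.5, 0, 1],
  ],
)

```text
clock: 1.1
position: [0.3714, 0.3172, 0.2269]
ee_rot: [1.293, 2.861, -0.001]
force: [-0.0, 1.8, 0.2]
width: 1.001
gripper_force: 0.0
```

Call:
drive_tool(
  targets=[
    [0, 0, -0.8, 0.6, -0.9, 0, 1],
    [0, 0, -1.6, 1.2, -1.8, 0, 1],
    [0, 0, -2.4, 1.8, -2.7, 0, 1],
    [0, 0, -3.25, 2.5, -3.5, 0, 1],
    [0, 0, -3.25, 2.5, -3.5, 0, 1],
  ],
)

```text
clock: 1.6
position: [0.471, 0.1774, 0.227]
ee_rot: [1.683, 2.649, -0.001]
force: [0.5, 0.2, 0.4]
width: 0.998
gripper_force: 0.0
```

Call:
drive_tool(
  targets=[
    [0, 0, -0.8, 0.6, -0.9, 0, 1],
    [0, 0, -1.6, 1.2, -1.8, 0, 1],
    [0, 0, -2.4, 1.8, -2.7, 0, 1],
    [0, 0, -3.25, 2.5, -3.5, 0, 1],
    [0, 0, -3.25, 2.5, -3.5, 0, 1],
  ],
)

```text
clock: 2.1
position: [0.5705, 0.0373, 0.2267]
ee_rot: [2.039, 2.386, -0.002]
force: [-0.2, -0.7, 0.5]
width: 1.0
gripper_force: 0.0
```

Run:
```python
from cell import arm
from h import *
s=arm.observe(); d=arm.get_image("wrist"); cv2.imwrite("pics/w1.png",cv2.convertScaleAbs(d["pixels"][:,:,::-1],alpha=1.5))
Rc,o=wristpose(d,s)
print(s["position"],d["mount"])
P=[(.568,.0395,.092),(.5871,-.0228,.098),(.5907,-.0918,.104),*[( *H,.03) for H in [(.626,.042),(.645,-.0715)]]]
print(proj(d,np.array(P),Rc,o).round(1))
```

```text
[0.57046124 0.03729645 0.2266933 ] [[ 5.66127135e-04 -9.52026405e-01 -3.06015366e-01  8.41208174e-02]
 [ 9.99999635e-01  7.34678878e-04 -4.35621140e-04  6.62115243e-04]
 [ 6.39545853e-04 -3.06015008e-01  9.52026473e-01 -1.58042074e-01]
 [ 0.00000000e+00  0.00000000e+00  0.00000000e+00  1.00000000e+00]]
[[319.2 223.7]
 [331.  305.2]
 [321.8 382.9]
 [384.  212.1]
 [379.4 325.4]]
```

View pics/w1.png

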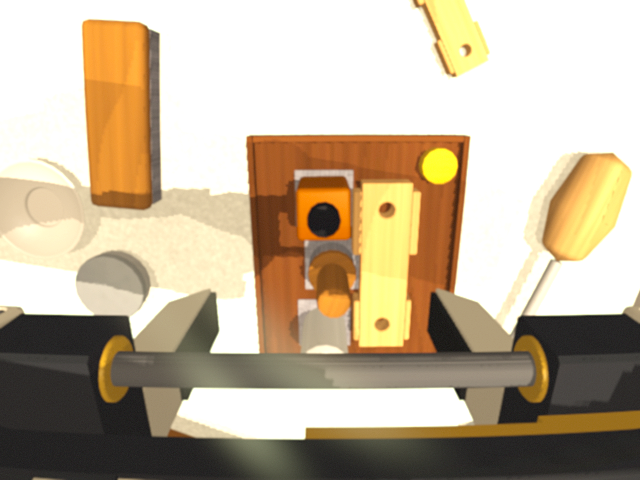

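The wrist view shows the bottle cap at (323,219), dauber top at (333,302) and plate holes at (388,210) and (382,324). These are about 3 px (roughly 3 mm) from the top-camera prediction, so I'll split the difference. Next I pick the bottle.

Call:
drive_tool(
  targets=[
    [0, 0, 0, 0, 0.1, -1, 1],
    [0, 0, 0, 0, 0.1, -2, 1],
    [0, 0, 0, 0, 0.1, -3, 1],
    [0, 0, 0, 0, 0.1, -4, 1],
    [0, 0, 0, 0, 0.1, -4.65, 1],
  ],
)

```text
clock: 2.65
position: [0.5656, 0.0486, 0.0378]
ee_rot: [-2.025, -2.398, 0.003]
force: [0.8, -0.1, -0.8]
width: 0.997
gripper_force: 0.0
```

Call:
drive_tool(
  targets=[
    [0, 0, 0, 0, 0, 0, 0.9],
    [0, 0, 0, 0, 0, 0, 0.7],
    [0, 0, 0, 0, 0, 0, 0.5],
    [0, 0, 0, 0, 0, 0, 0.3],
    [0, 0, 0, 0, 0, 0, 0.3],
  ],
  force=20,
)

```text
clock: 3.15
position: [0.5686, 0.0464, 0.042]
ee_rot: [2.03, 2.396, 0.003]
force: [-0.4, 0.2, -0.2]
width: 0.616
gripper_force: 0.0
```

Call:
drive_tool(
  targets=[
    [0, 0, 0, 0, 0, 0, 0.3],
    [0, 0, 0, 0, 0, 0, 0.3],
    [0, 0, 0, 0, 0, 0, 0.3],
  ],
)

```text
clock: 3.45
position: [0.5683, 0.0462, 0.0413]
ee_rot: [2.031, 2.396, 0.002]
force: [-0.8, 1.0, 7.4]
width: 0.477
gripper_force: 20.0
```

Call:
drive_tool(
  targets=[
    [0, 0, 0, 0, 0, 0.3, 0.3],
    [0, 0, 0, 0, 0, 1, 0.3],
    [0, 0, 0, 0, 0, 1.9, 0.3],
    [0, 0, 0, 0, 0, 2.8, 0.3],
    [0, 0, 0, 0, 0, 3.5, 0.3],
  ],
)

```text
clock: 3.95
position: [0.5677, 0.0457, 0.1832]
ee_rot: [2.032, 2.395, 0.001]
force: [1.1, -0.2, -2.5]
width: 0.48
gripper_force: 20.0
```

Call:
drive_tool(
  targets=[
    [0, 0, -0.1, -0.1, 0.4, 0, 0.3],
    [0, 0, -0.2, -0.3, 1, 0, 0.3],
    [0, 0, -0.3, -0.5, 1.7, 0, 0.3],
    [0, 0, -0.45, -0.7, 2.4, 0, 0.3],
    [0, 0, -0.6, -0.85, 3.1, 0, 0.3],
  ],
)

```text
clock: 4.45
position: [0.5327, 0.1708, 0.1811]
ee_rot: [-2.094, -2.341, 0.001]
force: [0.6, 0.1, -3.1]
width: 0.479
gripper_force: 20.0
```

Call:
drive_tool(
  targets=[
    [0, 0, -0.15, -0.2, 0.8, 0, 0.3],
    [0, 0, -0.3, -0.4, 1.6, 0, 0.3],
    [0, 0, -0.45, -0.6, 2.3, 0, 0.3],
    [0, 0, -0.6, -0.75, 2.8, 0, 0.3],
    [0, 0, -0.65, -0.85, 3.15, 0, 0.3],
  ],
)

```text
clock: 4.95
position: [0.4987, 0.2976, 0.1809]
ee_rot: [-2.157, -2.283, 0.001]
force: [0.4, -0.0, -3.1]
width: 0.474
gripper_force: 20.0
```

Call:
drive_tool(
  targets=[
    [0, 0, 0, 0, 0, 0, 0.3],
    [0, 0, 0, 0, 0, 0, 0.3],
    [0, 0, 0, 0, 0, -0.7, 0.3],
    [0, 0, 0, 0, 0, -1.5, 0.3],
    [0, 0, 0, 0, 0, -2.3, 0.3],
  ],
)

```text
clock: 5.45
position: [0.5009, 0.2941, 0.0883]
ee_rot: [2.161, 2.279, 0.001]
force: [0.3, 0.0, -2.9]
width: 0.479
gripper_force: 20.0
```

Call:
drive_tool(
  targets=[
    [0, 0, 0, 0, 0, -0.6, 0.3],
    [0, 0, 0, 0, 0, -0.95, 0.3],
    [0, 0, 0, 0, 0, -1.15, 0.3],
    [0, 0, 0, 0, 0, -1.25, 0.3],
    [0, 0, 0, 0, 0, -1.25, 0.3],
  ],
)

```text
clock: 5.95
position: [0.5003, 0.2977, 0.04]
ee_rot: [-2.157, -2.282, -0.004]
force: [-1.0, 2.1, 1.7]
width: 0.476
gripper_force: 20.0
```

Call:
drive_tool(
  targets=[
    [0, 0, 0, 0, 0, 0, 0.75],
    [0, 0, 0, 0, 0, 0, 0.75],
    [0, 0, 0, 0, 0, 0, 0.75],
    [0, 0, 0, 0, 0, 0.8, 0.75],
    [0, 0, 0, 0, 0, 1.6, 0.75],
  ],
)

```text
clock: 6.45
position: [0.4994, 0.295, 0.1029]
ee_rot: [2.16, 2.281, -0.004]
force: [0.5, -1.0, 0.6]
width: 0.75
gripper_force: 0.0
```

Call:
drive_tool(
  targets=[
    [0, 0, 0, 0, 0, 1, 1],
    [0, 0, 0, 0, 0, 1.9, 1],
    [0, 0, 0.1, 0.2, -0.7, 1.9, 1],
    [0, 0, 0.2, 0.4, -1.5, 1.9, 1],
    [0, 0, 0.3, 0.6, -2.3, 1.9, 1],
  ],
)

```text
clock: 6.95
position: [0.5241, 0.2029, 0.1792]
ee_rot: [2.128, 2.311, 0.001]
force: [0.6, -0.4, 0.4]
width: 1.003
gripper_force: 0.0
```

Call:
drive_tool(
  targets=[
    [0, 0, 0.2, 0.4, -1.1, 0, 1],
    [0, 0, 0.4, 0.7, -2.2, 0, 1],
    [0, 0, 0.6, 1, -3.3, 0, 1],
    [0, 0, 0.8, 1.3, -4.4, 0, 1],
    [0, 0, 0.95, 1.6, -5.3, 0, 1],
  ],
)

```text
clock: 7.45
position: [0.5879, -0.0115, 0.1791]
ee_rot: [2.033, 2.394, -0.001]
force: [0.6, 0.2, 0.2]
width: 0.997
gripper_force: 0.0
```

Call:
drive_tool(
  targets=[
    [0, 0, 0, 0, -0.35, 0, 1],
    [0, 0, 0, 0, -0.35, 0, 1],
    [0, 0, 0, 0, -0.35, 0, 1],
    [0, 0, 0, 0, -0.35, 0, 1],
  ],
)

```text
clock: 7.85
position: [0.5876, -0.0197, 0.1786]
ee_rot: [-2.028, -2.398, -0.001]
force: [-0.6, 0.7, -0.0]
width: 1.0
gripper_force: 0.0
```

Run:
```python
from cell import arm
from h import *
s=arm.observe(); d=arm.get_image("wrist"); cv2.imwrite("pics/w2.png",cv2.convertScaleAbs(d["pixels"][:,:,::-1],alpha=1.3))
Rc,o=wristpose(d,s)
print(s["clock"],s["position"],np.abs(s["dq"]).max())
P=[(.568,.0395,.008),(.5871,-.0228,.098),(.5907,-.0918,.104),*[( *H,.03) for H in [(.626,.042),(.645,-.0715)]]]
print(proj(d,np.array(P),Rc,o).round(1))
```

```text
7.85 [ 0.58758568 -0.01968667  0.17856335] 0.00664666367665984
[[310.4 140.3]
 [320.5 256.3]
 [308.7 356.2]
 [387.  152.4]
 [380.2 293.6]]
```

View pics/w2.png

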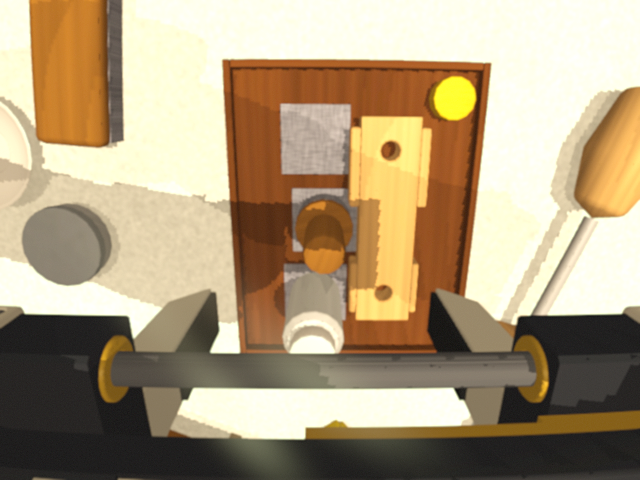

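The wrist view shows the left pad at (316,139), the dauber handle top at about (324,257) and the holes at (391,150) and (383,293). That is a steady +3 px in x, about 3 mm between the cameras, so I split it and pick the dauber.

Call:
drive_tool(
  targets=[
    [0, 0, 0, 0.03, 0, -0.8, 1],
    [0, 0, 0, 0.03, 0, -1.6, 1],
    [0, 0, 0, 0.03, 0, -2.4, 1],
    [0, 0, 0, 0.03, 0, -3, 1],
    [0, 0, 0, 0.03, 0, -3.25, 1],
  ],
)

```text
clock: 8.4
position: [0.5875, -0.0202, 0.0465]
ee_rot: [-2.027, -2.396, 0.003]
force: [-0.0, -0.5, 1.0]
width: 0.997
gripper_force: 0.0
```

Call:
drive_tool(
  targets=[
    [0, 0, 0, 0, 0, 0, 0.9],
    [0, 0, 0, 0, 0, 0, 0.7],
    [0, 0, 0, 0, 0, 0, 0.5],
    [0, 0, 0, 0, 0, 0, 0.3],
    [0, 0, 0, 0, 0, 0, 0.1],
  ],
  force=15,
)

```text
clock: 8.9
position: [0.5895, -0.0219, 0.0496]
ee_rot: [2.031, 2.396, 0.002]
force: [0.6, 0.1, 0.2]
width: 0.617
gripper_force: 0.0
```

Call:
drive_tool(
  targets=[
    [0, 0, 0, 0, 0, 0, 0.1],
    [0, 0, 0, 0, 0, 0, 0.1],
    [0, 0, 0, 0, 0, 0, 0.1],
    [0, 0, 0, 0, 0, 0, 0.1],
    [0, 0, 0, 0, 0, 0, 0.1],
  ],
)

```text
clock: 9.4
position: [0.589, -0.022, 0.0487]
ee_rot: [-2.031, -2.396, 0.0]
force: [-0.4, 0.5, 0.7]
width: 0.302
gripper_force: 15.0
```

Call:
drive_tool(
  targets=[
    [0, 0, 0, 0, 0, 0.3, 0.1],
    [0, 0, 0, 0, 0, 1, 0.1],
    [0, 0, 0, 0, 0, 1.9, 0.1],
    [0, 0, 0, 0, 0, 2.8, 0.1],
    [0, 0, 0, 0, 0, 3.5, 0.1],
  ],
)

```text
clock: 9.9
position: [0.5894, -0.0223, 0.1917]
ee_rot: [2.031, 2.395, 0.002]
force: [1.6, -0.0, -1.1]
width: 0.297
gripper_force: 15.0
```

Call:
drive_tool(
  targets=[
    [0, 0, -0.1, -0.2, 0.4, 0, 0.1],
    [0, 0, -0.25, -0.5, 1.1, 0, 0.1],
    [0, 0, -0.4, -0.9, 2, 0, 0.1],
    [0, 0, -0.5, -1.3, 2.9, 0, 0.1],
    [0, 0, -0.6, -1.7, 3.8, 0, 0.1],
  ],
)

```text
clock: 10.4
position: [0.5203, 0.1311, 0.1896]
ee_rot: [2.095, 2.341, 0.001]
force: [0.2, 0.3, -1.0]
width: 0.304
gripper_force: 15.0
```

Call:
drive_tool(
  targets=[
    [0, 0, -0.1, -0.4, 0.9, 0, 0.1],
    [0, 0, -0.25, -0.9, 2, 0, 0.1],
    [0, 0, -0.4, -1.4, 3.1, 0, 0.1],
    [0, 0, -0.55, -1.9, 4.2, 0, 0.1],
    [0, 0, -0.65, -2.2, 4.8, 0, 0.1],
  ],
)

```text
clock: 10.9
position: [0.4306, 0.3262, 0.1894]
ee_rot: [-2.154, -2.285, -0.001]
force: [-1.0, -0.0, -1.2]
width: 0.301
gripper_force: 15.0
```

Call:
drive_tool(
  targets=[
    [0, 0, 0, -0.1, 0.3, 0, 0.1],
    [0, 0, 0, -0.1, 0.3, 0, 0.1],
    [0, 0, 0, -0.1, 0.3, 0, 0.1],
    [0, 0, 0, -0.1, 0.3, -0.8, 0.1],
    [0, 0, 0, -0.1, 0.3, -1.6, 0.1],
  ],
)

```text
clock: 11.4
position: [0.4311, 0.3323, 0.1251]
ee_rot: [2.162, 2.278, 0.004]
force: [-0.2, 0.3, -1.3]
width: 0.3
gripper_force: 15.0
```

Call:
drive_tool(
  targets=[
    [0, 0, 0, 0, 0, -0.8, 0.1],
    [0, 0, 0, 0, 0, -1.4, 0.1],
    [0, 0, 0, 0, 0, -1.75, 0.1],
    [0, 0, 0, 0, 0, -1.95, 0.1],
    [0, 0, 0, 0, 0, -1.95, 0.1],
  ],
)

```text
clock: 11.9
position: [0.4297, 0.3332, 0.0467]
ee_rot: [2.161, 2.28, -0.001]
force: [0.1, -0.4, -0.7]
width: 0.299
gripper_force: 15.0
```

Call:
drive_tool(
  targets=[
    [0, 0, 0, 0, 0, 0, 0.65],
    [0, 0, 0, 0, 0, 0, 0.65],
    [0, 0, 0, 0, 0, 0, 0.65],
    [0, 0, 0, 0, 0, 0.8, 0.65],
    [0, 0, 0, 0, 0, 1.6, 0.65],
  ],
)

```text
clock: 12.4
position: [0.4285, 0.3337, 0.1114]
ee_rot: [2.159, 2.282, -0.002]
force: [0.4, 0.4, 0.1]
width: 0.642
gripper_force: 0.0
```

Call:
drive_tool(
  targets=[
    [0, 0, 0, 0, 0, 1, 1],
    [0, 0, 0, 0, 0, 1.9, 1],
    [0, 0, 0.1, 0.2, -0.7, 1.9, 1],
    [0, 0, 0.2, 0.5, -1.6, 1.9, 1],
    [0, 0, 0.3, 0.8, -2.6, 1.9, 1],
  ],
)

```text
clock: 12.9
position: [0.4613, 0.23, 0.1876]
ee_rot: [2.126, 2.313, 0.003]
force: [0.8, -0.0, 0.2]
width: 0.986
gripper_force: 0.0
```

Call:
drive_tool(
  targets=[
    [0, 0, 0.2, 0.4, -1.1, 0, 1],
    [0, 0, 0.4, 0.8, -2.2, 0, 1],
    [0, 0, 0.6, 1.2, -3.3, 0, 1],
    [0, 0, 0.8, 1.6, -4.4, 0, 1],
    [0, 0, 0.95, 2, -5.4, 0, 1],
  ],
)

```text
clock: 13.4
position: [0.5415, 0.0119, 0.1875]
ee_rot: [2.03, 2.396, 0.002]
force: [0.2, 0.8, -0.0]
width: 1.002
gripper_force: 0.0
```

Call:
drive_tool(
  targets=[
    [0, 0, 0, 0.4, -0.8, 0, 1],
    [0, 0, 0, 0.8, -1.6, 0, 1],
    [0, 0, 0, 1.2, -2.4, 0, 1],
    [0, 0, 0, 1.28, -2.63, 0, 1],
    [0, 0, 0, 1.28, -2.63, 0, 1],
  ],
)

```text
clock: 13.9
position: [0.5923, -0.0931, 0.187]
ee_rot: [2.034, 2.393, -0.001]
force: [-0.1, -0.5, -0.5]
width: 1.0
gripper_force: 0.0
```

Call:
drive_tool(
  targets=[
    [0, 0, 0, 0, 0, 0, 1],
    [0, 0, 0, 0, 0, -0.8, 1],
    [0, 0, 0, 0, 0, -1.6, 1],
    [0, 0, 0, 0, 0, -2.4, 1],
    [0, 0, 0, 0, 0, -3, 1],
  ],
)

```text
clock: 14.4
position: [0.5912, -0.0883, 0.0651]
ee_rot: [-2.027, -2.398, -0.0]
force: [-0.0, 0.8, 0.2]
width: 0.997
gripper_force: 0.0
```

Call:
drive_tool(
  targets=[
    [0, 0, 0, 0, 0, -0.45, 1],
    [0, 0, 0, 0, 0, -0.45, 0.8],
    [0, 0, 0, 0, 0, -0.45, 0.6],
    [0, 0, 0, 0, 0, -0.45, 0.3],
    [0, 0, 0, 0, 0, -0.45, 0.3],
  ],
  force=20,
)

```text
clock: 14.9
position: [0.593, -0.0908, 0.05]
ee_rot: [2.03, 2.396, 0.002]
force: [0.3, -1.0, -0.1]
width: 0.702
gripper_force: 0.0
```

Call:
drive_tool(
  targets=[
    [0, 0, 0, 0, 0, 0, 0.3],
    [0, 0, 0, 0, 0, 0, 0.3],
    [0, 0, 0, 0, 0, 0, 0.3],
    [0, 0, 0, 0, 0, 0, 0.3],
  ],
)

```text
clock: 15.3
position: [0.5924, -0.0912, 0.0491]
ee_rot: [2.031, 2.396, 0.001]
force: [-1.4, 1.2, 3.3]
width: 0.473
gripper_force: 20.0
```

Call:
drive_tool(
  targets=[
    [0, 0, 0, 0, 0, 0.3, 0.3],
    [0, 0, 0, 0, 0, 1, 0.3],
    [0, 0, 0, 0, 0, 1.9, 0.3],
    [0, 0, 0, 0, 0, 2.8, 0.3],
    [0, 0, 0, 0, 0, 3.5, 0.3],
  ],
)

```text
clock: 15.8
position: [0.5923, -0.0915, 0.1914]
ee_rot: [2.031, 2.395, 0.001]
force: [0.8, -0.5, -2.0]
width: 0.472
gripper_force: 20.0
```

Call:
drive_tool(
  targets=[
    [0, 0, -0.1, -0.2, 0.4, 0, 0.3],
    [0, 0, -0.2, -0.6, 1, 0, 0.3],
    [0, 0, -0.3, -1.1, 1.8, 0, 0.3],
    [0, 0, -0.4, -1.6, 2.6, 0, 0.3],
    [0, 0, -0.5, -2.1, 3.5, 0, 0.3],
  ],
)

```text
clock: 16.3
position: [0.5071, 0.0492, 0.1892]
ee_rot: [2.085, 2.35, -0.0]
force: [0.7, -0.1, -1.6]
width: 0.476
gripper_force: 20.0
```

Call:
drive_tool(
  targets=[
    [0, 0, -0.1, -0.5, 0.8, 0, 0.3],
    [0, 0, -0.2, -1, 1.7, 0, 0.3],
    [0, 0, -0.3, -1.5, 2.6, 0, 0.3],
    [0, 0, -0.4, -2.1, 3.5, 0, 0.3],
    [0, 0, -0.5, -2.6, 4.3, 0, 0.3],
  ],
)

```text
clock: 16.8
position: [0.4027, 0.2222, 0.1893]
ee_rot: [-2.134, -2.305, -0.0]
force: [0.2, 0.7, -2.1]
width: 0.474
gripper_force: 20.0
```

Call:
drive_tool(
  targets=[
    [0, 0, -0.1, -0.4, 0.6, 0, 0.3],
    [0, 0, -0.2, -0.8, 1.2, 0, 0.3],
    [0, 0, -0.25, -1, 1.57, 0, 0.3],
    [0, 0, -0.25, -1, 1.57, 0, 0.3],
    [0, 0, -0.25, -1, 1.57, 0, 0.3],
  ],
)

```text
clock: 17.3
position: [0.3643, 0.2832, 0.189]
ee_rot: [2.158, 2.282, -0.0]
force: [0.5, -0.3, -2.0]
width: 0.476
gripper_force: 20.0
```

Call:
drive_tool(
  targets=[
    [0, 0, 0, 0, 0, -0.6, 0.3],
    [0, 0, 0, 0, 0, -1.3, 0.3],
    [0, 0, 0, 0, 0, -2, 0.3],
    [0, 0, 0, 0, 0, -2.7, 0.3],
    [0, 0, 0, 0, 0, -3.1, 0.3],
  ],
)

```text
clock: 17.8
position: [0.3645, 0.2816, 0.0632]
ee_rot: [2.161, 2.279, -0.003]
force: [0.3, 0.9, -1.8]
width: 0.476
gripper_force: 20.0
```

Call:
drive_tool(
  targets=[
    [0, 0, 0, 0, 0, -0.25, 0.3],
    [0, 0, 0, 0, 0, -0.35, 0.3],
    [0, 0, 0, 0, 0, -0.45, 0.3],
    [0, 0, 0, 0, 0, -0.45, 0.3],
  ],
)

```text
clock: 18.2
position: [0.3664, 0.2862, 0.0484]
ee_rot: [-2.158, -2.282, -0.009]
force: [-0.7, 6.6, 9.7]
width: 0.474
gripper_force: 20.0
```

Call:
drive_tool(
  targets=[
    [0, 0, 0, 0, 0, 0.2, 0.3],
    [0, 0, 0, 0, 0, 0.4, 0.3],
    [0, 0, 0, 0, 0.2, 0.4, 0.3],
    [0, 0, 0, 0, 0.2, 0.4, 0.3],
    [0, 0, 0, 0, 0.2, 0.4, 0.3],
  ],
)

```text
clock: 18.7
position: [0.3641, 0.2918, 0.0626]
ee_rot: [2.158, 2.283, -0.0]
force: [-0.9, -0.0, -1.9]
width: 0.472
gripper_force: 20.0
```

Call:
drive_tool(
  targets=[
    [0, 0, 0, 0, 0, -0.2, 0.3],
    [0, 0, 0, 0, 0, -0.3, 0.3],
    [0, 0, 0, 0, 0, -0.35, 0.3],
    [0, 0, 0, 0, 0, -0.35, 0.3],
  ],
)

```text
clock: 19.1
position: [0.364, 0.2912, 0.0481]
ee_rot: [2.159, 2.282, -0.002]
force: [0.5, 0.9, -2.4]
width: 0.474
gripper_force: 20.0
```

Run:
```python
from cell import arm
from h import *
d=arm.get_image("scene"); cv2.imwrite("pics/s2.png",cv2.convertScaleAbs(cv2.resize(d["pixels"][180:400,400:620,::-1],None,fx=2.6,fy=2.6,interpolation=cv2.INTER_CUBIC),alpha=1.8))
s=arm.observe();print(s["position"],s["force"])
```

```text
[0.36412582 0.29135936 0.04840496] [ 0.63010206  0.28521878 -3.30066061]
```

View pics/s2.png

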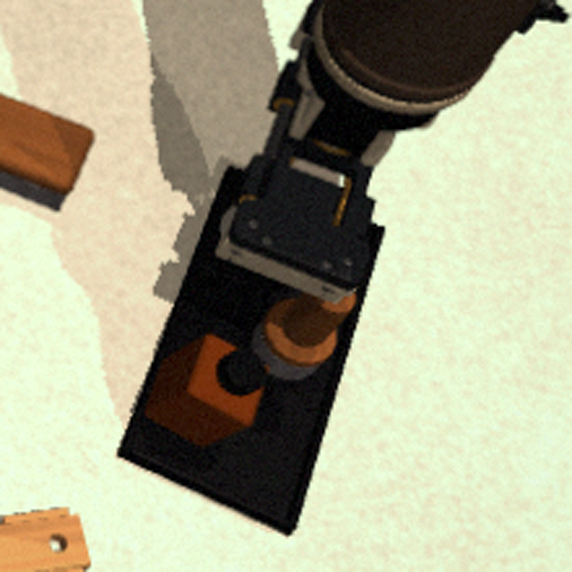

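The crop shows the bottle at (225,385) and the dauber at (300,340) standing in the tray, with the can still in the gripper. The bottle is close to the left rim, so I'll check that after releasing the can.

Call:
drive_tool(
  targets=[
    [0, 0, 0, 0, 0, -0.04, 0.3],
    [0, 0, 0, 0, 0, -0.06, 0.3],
    [0, 0, 0, 0, 0, -0.06, 0.6],
    [0, 0, 0, 0, 0, -0.06, 0.7],
    [0, 0, 0, 0, 0, -0.06, 0.7],
  ],
)

```text
clock: 19.65
position: [0.3644, 0.2918, 0.0465]
ee_rot: [-2.159, -2.282, -0.001]
force: [0.3, -0.1, -0.5]
width: 0.675
gripper_force: 0.0
```

Call:
drive_tool(
  targets=[
    [0, 0, 0, 0, 0, 0.5, 0.7],
    [0, 0, 0, 0, 0, 1.4, 0.7],
    [0, 0, 0, 0, 0, 2.3, 0.7],
    [0, 0, 0, 0, 0, 3.2, 0.7],
    [0, 0, 0, 0, 0, 4, 1],
  ],
)

```text
clock: 20.15
position: [0.3643, 0.2916, 0.2083]
ee_rot: [-2.159, -2.282, -0.002]
force: [0.9, 1.0, 0.3]
width: 0.746
gripper_force: 0.0
```

Call:
drive_tool(
  targets=[
    [0, 0, 0.2, 0.6, -0.6, 0, 1],
    [0, 0, 0.4, 1.2, -1.2, 0, 1],
    [0, 0, 0.6, 1.8, -1.8, 0, 1],
    [0, 0, 0.6, 1.8, -1.8, 0, 1],
    [0, 0, 0.6, 1.8, -1.8, 0, 1],
  ],
)

```text
clock: 20.65
position: [0.4364, 0.2192, 0.2063]
ee_rot: [-2.101, -2.335, -0.0]
force: [-0.2, 1.3, -0.2]
width: 0.998
gripper_force: 0.0
```

Run:
```python
from cell import arm
from h import *
s=arm.observe();d=arm.get_image("wrist");t=arm.get_image("top")
o=np.zeros((480,800,3),np.uint8); o[:300,:400]=cv2.resize(d["pixels"],(400,300))
o[:,400:]=cv2.resize(t["pixels"][180:300,140:240],(400,480),interpolation=cv2.INTER_CUBIC)
cv2.imwrite("pics/t2.png",cv2.convertScaleAbs(o[:,:,::-1],alpha=1.8))
f=arm.get_image("scene")["pixels"]; cv2.imwrite("pics/s3.png",cv2.convertScaleAbs(cv2.resize(f[230:390,430:560,::-1],None,fx=3.6,fy=3.6,interpolation=cv2.INTER_CUBIC),alpha=2.5))
print(s["position"])
```

```text
[0.43639678 0.21916227 0.20634923]
```

View pics/t2.png

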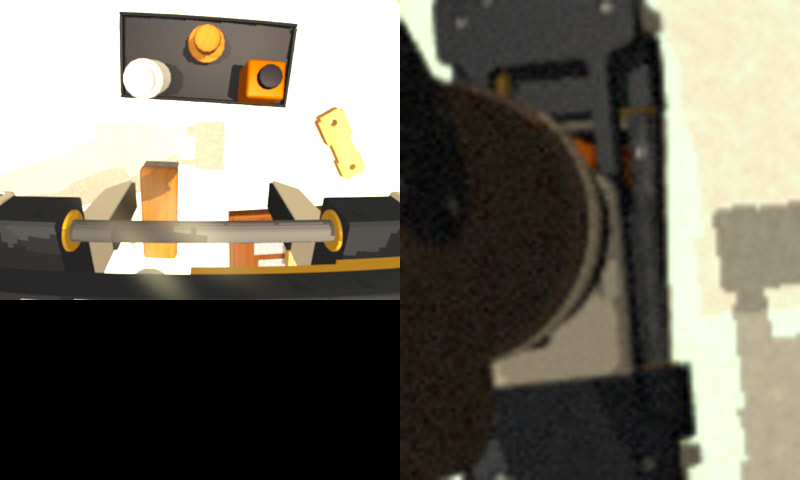

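View pics/s3.png

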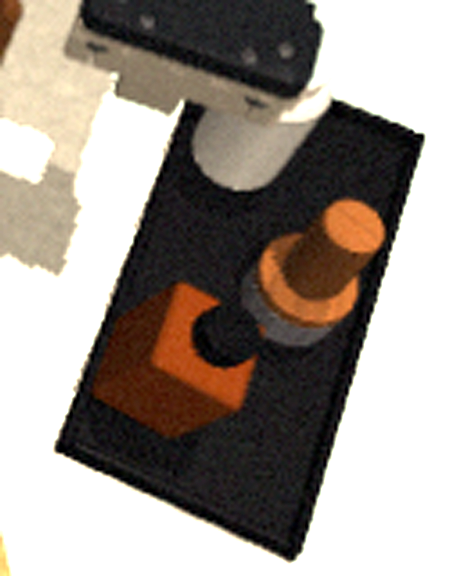

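The wrist part shows all three in the tray: can (148,78), dauber (207,42), bottle (266,80), with the bottle close to the rim. I'll check its uprightness with a projected wireframe.

Run:
```python
from cell import arm
from h import *
s=arm.observe();d=arm.get_image("wrist");Rc,o=wristpose(d,s)
# upright bottle model at expected place; shift so that cap matches
im=d["pixels"][:,:,::-1].copy()
x0,y0=360,70; S=5
big=cv2.convertScaleAbs(cv2.resize(im[y0:y0+120,x0:x0+150],None,fx=S,fy=S,interpolation=cv2.INTER_CUBIC),alpha=1.4)
th=.047;Rz=np.array([[np.cos(th),-np.sin(th)],[np.sin(th),np.cos(th)]])
# cap by darkness above
c=np.array([.4997,.2916])
sq=np.array([[1,1],[1,-1],[-1,-1],[-1,1]])*.022
def draw(P,col):
    q=((proj(d,P,Rc,o)-[x0,y0]+.5)*S-.5).astype(np.int32); cv2.polylines(big,[q],True,col,1)
for z,col in((.005,(255,0,0)),(.069,(0,255,0))): draw(np.c_[c+sq@Rz.T,np.full(4,z)],col)
a=np.linspace(0,6.28,30); draw(np.c_[c+.013*np.c_[np.cos(a),np.sin(a)],np.full(30,.089)],(255,255,0))
cen=np.array([.4306,.3106]);t=np.array([[1,1],[1,-1],[-1,-1],[-1,1]])*[.115,.055]
draw(np.c_[cen+t@Rz.T,np.full(4,.014)],(255,0,255))
cv2.imwrite("pics/w4.png",big)
```

```text
(no output)
```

View pics/w4.png

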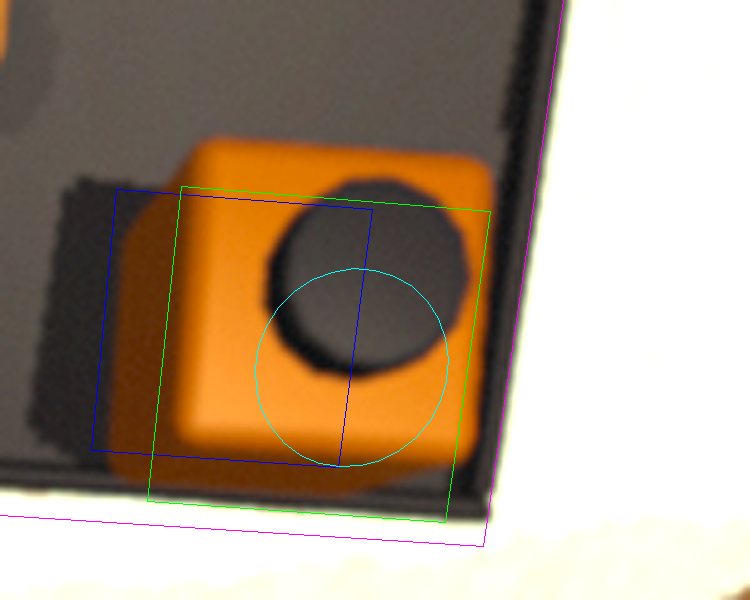

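The overlay shows the bottle leaning. Its base sits on the near rim and its top leans towards +y by about 12°, because the tray edge is roughly 4 mm nearer than I estimated. I'll regrasp it, straighten it and set it further in.

Call:
drive_tool(
  targets=[
    [0, 0, -0.2, 0.5, 0.6, 0, 0.75],
    [0, 0, -0.4, 1, 1.2, 0, 0.75],
    [0, 0, -0.6, 1.6, 1.9, 0, 0.75],
    [0, 0, -0.6, 1.6, 1.9, 0, 0.75],
    [0, 0, -0.6, 1.6, 1.9, -0.6, 0.75],
  ],
)

```text
clock: 21.35
position: [0.5016, 0.2979, 0.184]
ee_rot: [2.156, 2.284, 0.007]
force: [-0.3, -0.5, -0.5]
width: 0.748
gripper_force: 0.0
```

Call:
drive_tool(
  targets=[
    [0, 0, 0, 0, 0, -0.9, 0.75],
    [0, 0, 0, 0, 0, -1.8, 0.75],
    [0, 0, 0, 0, 0, -2.6, 0.75],
    [0, 0, 0, 0, 0, -3.2, 0.75],
    [0, 0, 0, 0, 0, -3.45, 0.75],
  ],
)

```text
clock: 21.85
position: [0.4981, 0.2954, 0.0421]
ee_rot: [-2.157, -2.283, 0.006]
force: [-0.7, -0.7, 0.1]
width: 0.746
gripper_force: 0.0
```

Call:
drive_tool(
  targets=[
    [0, 0, 0, 0, 0, 0, 0.75],
    [0, 0, 0, 0, 0, 0, 0.5],
    [0, 0, 0, 0, 0, 0, 0.3],
    [0, 0, 0, 0, 0, 0, 0.3],
    [0, 0, 0, 0, 0, 0, 0.3],
  ],
  force=20,
)

```text
clock: 22.35
position: [0.5007, 0.2961, 0.0452]
ee_rot: [2.159, 2.282, 0.003]
force: [-0.8, -0.3, 4.3]
width: 0.479
gripper_force: 20.0
```

Call:
drive_tool(
  targets=[
    [0, 0, 0, 0, 0, 0.1, 0.3],
    [0, 0, 0, 0, 0, 0.3, 0.3],
    [0, 0, 0, 0, 0, 0.6, 0.3],
    [0, 0, 0, 0, 0.1, 0.8, 0.3],
    [0, 0, 0, 0, 0.2, 0.8, 0.3],
  ],
)

```text
clock: 22.85
position: [0.5011, 0.3045, 0.0781]
ee_rot: [2.159, 2.282, 0.004]
force: [-0.1, 0.2, -2.4]
width: 0.475
gripper_force: 20.0
```

Call:
drive_tool(
  targets=[
    [0.6, 0, 0, 0, 0, 0, 0.3],
    [1.2, 0, 0, 0, 0, 0, 0.3],
    [1.8, 0, 0, 0, 0, 0, 0.3],
    [2.5, 0, 0, 0, 0, 0, 0.3],
    [2.5, 0, 0, 0, 0, -0.2, 0.3],
  ],
)

```text
clock: 23.35
position: [0.5014, 0.3018, 0.0688]
ee_rot: [-2.054, -2.163, -0.24]
force: [0.3, -0.1, -3.0]
width: 0.476
gripper_force: 20.0
```

Call:
drive_tool(
  targets=[
    [0, 0, 0, 0, 0, -0.2, 0.3],
    [0, 0, 0, 0, 0, -0.35, 0.3],
    [0, 0, 0, 0, 0, -0.45, 0.3],
    [0, 0, 0, 0, 0, -0.5, 0.3],
    [0, 0, 0, 0, 0, -0.5, 0.3],
  ],
)

```text
clock: 23.85
position: [0.4999, 0.304, 0.0479]
ee_rot: [-2.049, -2.167, -0.236]
force: [-0.0, 0.0, -2.3]
width: 0.479
gripper_force: 20.0
```

Call:
drive_tool(
  targets=[
    [0, 0, 0, 0, 0, -0.05, 0.3],
    [0, 0, 0, 0, 0, -0.1, 0.3],
    [0, 0, 0, 0, 0, -0.1, 0.3],
  ],
)

```text
clock: 24.15
position: [0.5002, 0.3036, 0.0442]
ee_rot: [-2.05, -2.166, -0.237]
force: [-0.9, -0.1, -2.6]
width: 0.482
gripper_force: 20.0
```

Run:
```python
from cell import arm
from h import *
d=arm.get_image("scene"); cv2.imwrite("pics/s5.png",cv2.convertScaleAbs(cv2.resize(d["pixels"][230:400,430:580,::-1],None,fx=3.5,fy=3.5,interpolation=cv2.INTER_CUBIC),alpha=2.3))
s=arm.observe();print(s["position"],s["force"])
```

```text
[0.50020133 0.30364028 0.04432881] [-0.13245804  0.17201094 -1.95403891]
```

View pics/s5.png

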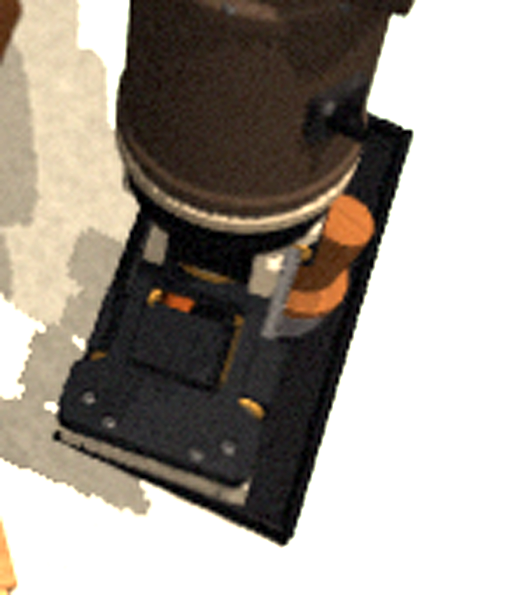

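The gripper hides the bottle in this view, and the force shows no floor contact yet. I'll keep lowering in small steps.

Call:
drive_tool(
  targets=[
    [0, 0, 0, 0, 0, -0.05, 0.3],
    [0, 0, 0, 0, 0, -0.05, 0.3],
  ],
)

```text
clock: 24.4
position: [0.5003, 0.3037, 0.0423]
ee_rot: [-2.05, -2.166, -0.238]
force: [0.1, -0.1, -3.1]
width: 0.476
gripper_force: 20.0
```

Call:
drive_tool(
  targets=[
    [0, 0, 0, 0, 0, -0.05, 0.3],
    [0, 0, 0, 0, 0, -0.05, 0.3],
  ],
)

```text
clock: 24.6
position: [0.5007, 0.3038, 0.0416]
ee_rot: [-2.05, -2.166, -0.24]
force: [-2.8, -3.2, 12.1]
width: 0.48
gripper_force: 20.0
```

Call:
drive_tool(
  targets=[
    [0, 0, 0, 0, 0, -0.04, 0.3],
    [0, 0, 0, 0, 0, -0.04, 0.3],
  ],
)

```text
clock: 24.8
position: [0.5008, 0.304, 0.0407]
ee_rot: [-2.049, -2.165, -0.241]
force: [-5.8, -4.5, 20.2]
width: 0.479
gripper_force: 20.1
```

Call:
drive_tool(
  targets=[
    [0, 0, 0, 0, 0, 0.05, 0.3],
    [0, 0, 0, 0, 0, 0.05, 0.6],
    [0, 0, 0, 0, 0, 0.05, 0.75],
    [0, 0, 0, 0, 0, 0.05, 0.75],
    [0, 0, 0, 0, 0, 0.6, 0.75],
  ],
)

```text
clock: 25.3
position: [0.4985, 0.3028, 0.0606]
ee_rot: [-2.05, -2.166, -0.23]
force: [0.1, 0.2, 0.4]
width: 0.743
gripper_force: 0.0
```

Call:
drive_tool(
  targets=[
    [0, 0, 0, 0, 0, 0.9, 0.75],
    [0, 0, 0, 0, 0, 1.8, 0.75],
    [0, 0, 0, 0, 0, 2.7, 0.75],
    [-1.2, 0, 0, 0, 0, 3.4, 1],
    [-2.5, 0, 0, 0, 0, 3.4, 1],
  ],
)

```text
clock: 25.8
position: [0.5034, 0.3027, 0.2038]
ee_rot: [2.161, 2.273, 0.008]
force: [-0.0, 1.9, -0.9]
width: 0.876
gripper_force: 0.0
```

Call:
drive_tool(
  targets=[
    [0, 0, 0, -0.3, -0.5, 0, 1],
    [0, 0, 0, -0.6, -1.1, 0, 1],
    [0, 0, 0, -1, -1.7, 0, 1],
    [0, 0, 0, -1, -1.7, 0, 1],
    [0, 0, 0, -1, -1.7, 0, 1],
  ],
)

```text
clock: 26.3
position: [0.4601, 0.2357, 0.1989]
ee_rot: [-2.159, -2.281, -0.001]
force: [0.7, 0.4, 0.6]
width: 0.999
gripper_force: 0.0
```

Run:
```python
from cell import arm
from h import *
s=arm.observe();d=arm.get_image("wrist")
print(s["position"],s["ee_rot"])
im=d["pixels"][20:340,100:500,::-1]
cv2.imwrite("pics/w5.png",cv2.resize(im,None,fx=1.9,fy=1.85,interpolation=cv2.INTER_CUBIC))
```

```text
[0.46014589 0.23565675 0.19891816] [-2.15942070e+00 -2.28128223e+00 -9.78351645e-04]
```

View pics/w5.png

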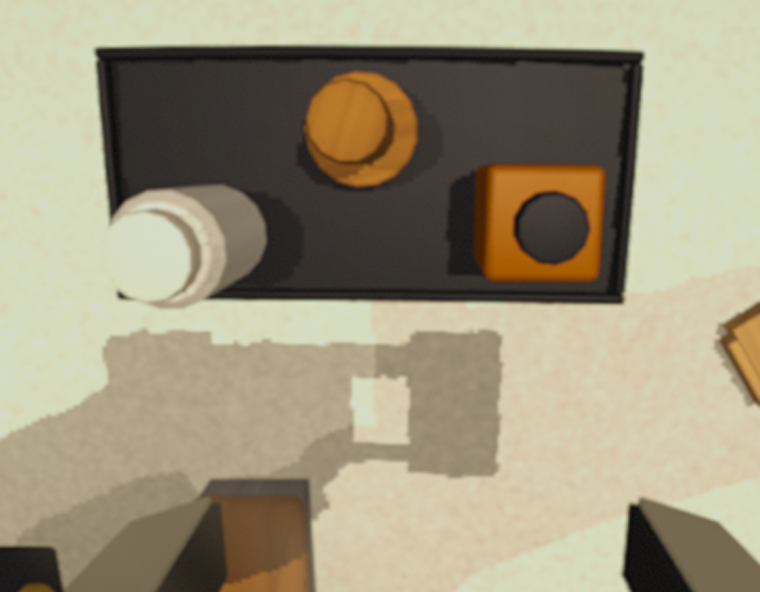

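The wrist view shows all three standing upright in the tray, with the bottle now clear of the rim: can (155,255), dauber (355,125), bottle (550,225). Now the foot plate.

Call:
drive_tool(
  targets=[
    [0, 0, 0.2, 0.5, -0.7, 0, 1],
    [0, 0, 0.4, 1, -1.5, 0, 1],
    [0, 0, 0.6, 1.6, -2.3, 0, 1],
    [0, 0, 0.8, 2.2, -3.1, 0, 1],
    [0, 0, 1, 2.8, -4, 0, 1],
  ],
)

```text
clock: 26.85
position: [0.5738, 0.076, 0.1985]
ee_rot: [2.054, 2.377, 0.001]
force: [1.2, -0.0, 0.5]
width: 0.999
gripper_force: 0.0
```

Call:
drive_tool(
  targets=[
    [0, 0, 0.2, 0.6, -0.8, 0, 1],
    [0, 0, 0.3, 1.2, -1.7, 0, 1],
    [0, 0, 0.3, 1.65, -2.37, 0, 1],
    [0, 0, 0.3, 1.65, -2.37, 0, 1],
    [0, 0, 0.3, 1.65, -2.37, 0, 1],
  ],
)

```text
clock: 27.35
position: [0.6388, -0.0192, 0.198]
ee_rot: [-2.027, -2.4, 0.001]
force: [0.6, 1.2, -1.3]
width: 1.001
gripper_force: 0.0
```

Run:
```python
from cell import arm
from h import *
np.set_printoptions(precision=4,suppress=True)
s=arm.observe();d=arm.get_image("wrist");Rc,o=wristpose(d,s)
print(s["position"],s["ee_rot"])
g=d["pixels"].astype(int)
q=proj(d,np.array([(.626,.042,.03),(.645,-.0715,.03)]),Rc,o); print("pred",q)
# holes: darkest blob near prediction
gray=g.sum(2)
for u,v in q:
    u,v=int(u),int(v); w=gray[v-14:v+15,u-14:u+15]; m=w<np.percentile(w,50)*.6
    l,lab,st,ce=cv2.connectedComponentsWithStats(m.astype(np.uint8)); 
    print([(ce[i]+[u-14,v-14],st[i,4]) for i in range(1,l) if st[i,4]>10])
# earlier wrist measurements
def at(p,r,uv,z):
    Rc,o=wristpose(d,dict(position=np.array(p),ee_rot=np.array(r))); return ray2z(d,uv,z,Rc,o)
print("bottle cap in tray",at([.46014589,.23565675,.19891816],[-2.1594,-2.28128,-.00098],[(390.5,142.7)],.089))
print("left pad",at([.58758568,-.01968667,.17856335],[-2.028,-2.398,-.001],[(315.5,138.5)],.008))
cv2.imwrite("pics/w6.png",d["pixels"][:,:,::-1])
```

```text
[ 0.6388 -0.0192  0.198 ] [-2.0269 -2.3998  0.0008]
pred [[319.4517 139.249 ]
 [319.4192 275.3449]]
[(array([322.6653, 136.8136]), np.int32(236))]
[(array([322.1304, 269.5   ]), np.int32(46))]
bottle cap in tray [[0.5008 0.3023 0.089 ]]
left pad [[0.5718 0.0416 0.008 ]]
```

Call:
drive_tool(
  targets=[
    [0, 0, 0, 0, 0, -0.9, 1],
    [0, 0, 0, 0, 0, -1.8, 1],
    [0, 0, 0, 0, 0, -2.7, 1],
    [0, 0, 0, 0, 0, -3.5, 1],
    [0, 0, 0, 0, 0, -4, 1],
  ],
)

```text
clock: 27.9
position: [0.6366, -0.0163, 0.0361]
ee_rot: [-2.021, -2.402, 0.002]
force: [-1.0, -0.1, 0.2]
width: 0.996
gripper_force: 0.0
```

Call:
drive_tool(
  targets=[
    [0, 0, 0, 0, 0, -0.4, 1],
    [0, 0, 0, 0, 0, -0.65, 1],
    [0, 0, 0, 0, 0, -0.65, 0.8],
    [0, 0, 0, 0, 0, -0.65, 0.6],
    [0, 0, 0, 0, 0, -0.65, 0.3],
  ],
  force=30,
)

```text
clock: 28.4
position: [0.6391, -0.0191, 0.0139]
ee_rot: [2.025, 2.4, 0.002]
force: [-0.8, -0.1, -0.8]
width: 0.786
gripper_force: 0.0
```

Call:
drive_tool(
  targets=[
    [0, 0, 0, 0, 0, 0, 0.3],
    [0, 0, 0, 0, 0, 0, 0.3],
    [0, 0, 0, 0, 0, 0, 0.3],
    [0, 0, 0, 0, 0, 0, 0.3],
  ],
)

```text
clock: 28.8
position: [0.6384, -0.0192, 0.013]
ee_rot: [2.026, 2.401, 0.0]
force: [0.2, 0.6, 1.7]
width: 0.48
gripper_force: 30.0
```

Call:
drive_tool(
  targets=[
    [0, 0, 0, 0, 0, 0.3, 0.3],
    [0, 0, 0, 0, 0, 0.9, 0.3],
    [0, 0, 0, 0, 0, 1.7, 0.3],
    [0, 0, 0, 0, 0, 2.5, 0.3],
    [0, 0, 0, 0, 0, 3, 0.3],
  ],
)

```text
clock: 29.3
position: [0.639, -0.0195, 0.1359]
ee_rot: [2.025, 2.399, 0.003]
force: [0.9, 1.1, -1.1]
width: 0.478
gripper_force: 30.0
```

Call:
drive_tool(
  targets=[
    [0, 0, 0.8, -0.2, -0.4, 0, 0.3],
    [0, 0, 1.7, -0.5, -0.9, 0, 0.3],
    [0, 0, 2.6, -0.9, -1.5, 0, 0.3],
    [0, 0, 3.5, -1.3, -2.1, 0, 0.3],
    [0, 0, 4.4, -1.7, -2.7, 0, 0.3],
  ],
)

```text
clock: 29.8
position: [0.5694, -0.1281, 0.1334]
ee_rot: [1.526, 2.746, -0.0]
force: [1.1, -0.1, -1.6]
width: 0.478
gripper_force: 30.0
```

Call:
drive_tool(
  targets=[
    [0, 0, 1.1, -0.3, -0.5, 0, 0.3],
    [0, 0, 2.2, -0.7, -1, 0, 0.3],
    [0, 0, 3.3, -1, -1.5, 0, 0.3],
    [0, 0, 4.4, -1.3, -2, 0, 0.3],
    [0, 0, 5.4, -1.7, -2.5, 0, 0.3],
  ],
)

```text
clock: 30.3
position: [0.5019, -0.2281, 0.1335]
ee_rot: [0.842, 3.026, -0.0]
force: [-0.5, 0.1, -1.5]
width: 0.475
gripper_force: 30.0
```

Call:
drive_tool(
  targets=[
    [0, 0, 1.1, -0.3, -0.5, 0, 0.3],
    [0, 0, 2.2, -0.6, -1, 0, 0.3],
    [0, 0, 3.27, -0.9, -1.46, 0, 0.3],
    [0, 0, 3.27, -0.9, -1.46, 0, 0.3],
    [0, 0, 3.27, -0.9, -1.46, 0, 0.3],
  ],
)

```text
clock: 30.8
position: [0.4659, -0.286, 0.1333]
ee_rot: [0.414, 3.114, 0.0]
force: [0.7, 0.9, -1.5]
width: 0.477
gripper_force: 30.0
```

Run:
```python
from cell import arm
from h import *
np.set_printoptions(precision=4,suppress=True)
s=arm.observe();d=arm.get_image("wrist");Rc,o=wristpose(d,s)
a=s["ee_rot"];print(s["position"],a,2*np.arctan2(a[1],a[0])-np.pi/2, s["joints"])
print("pred dowel tops",proj(d,np.array([(.5162,-.3008,.066),(.4044,-.271,.066)]),Rc,o))
im=d["pixels"][:,:,::-1]
cv2.imwrite("pics/w7.png",cv2.convertScaleAbs(im,alpha=1.3))
```

```text
[ 0.4659 -0.286   0.1333] [0.4137 3.1138 0.    ] 1.3066283138880967 [ 0.2917  0.4089  0.216   1.892  -0.1137  0.8521  1.872 ]
pred dowel tops [[319.5017 335.3359]
 [318.2885 148.415 ]]
```

View pics/w7.png

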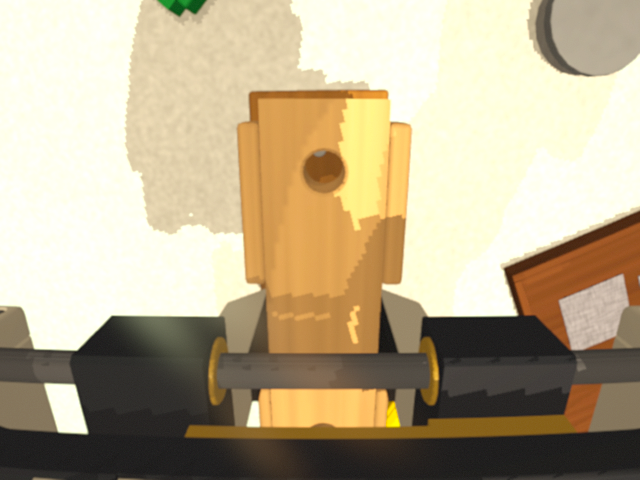

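The wrist view shows the plate held square, its far hole at (323,170) and a dowel top glinting through it at (320,154). Now I compute where the hole is.

Run:
```python
from cell import arm
from h import *
np.set_printoptions(precision=4,suppress=True)
s=arm.observe();d=arm.get_image("wrist");Rc,o=wristpose(d,s)
g=d["pixels"]
big=cv2.resize(g[120:220,260:390,::-1],None,fx=6,fy=6,interpolation=cv2.INTER_CUBIC); cv2.imwrite("pics/w8.png",cv2.convertScaleAbs(big,alpha=1.6))
for z in (.1497,):
    H=ray2z(d,[(323,170)],z,Rc,o)[0]; print("hole world",H)
    y=np.array([-.966,.258]);x=np.array([.258,.966])
    print("hole in tool: along plate y",(H[:2]-s["position"][:2])@y,"across",(H[:2]-s["position"][:2])@x)
```

```text
hole world [ 0.4055 -0.2679  0.1497]
hole in tool: along plate y 0.0633297937444665 across 0.0009951252823680382
```

View pics/w8.png

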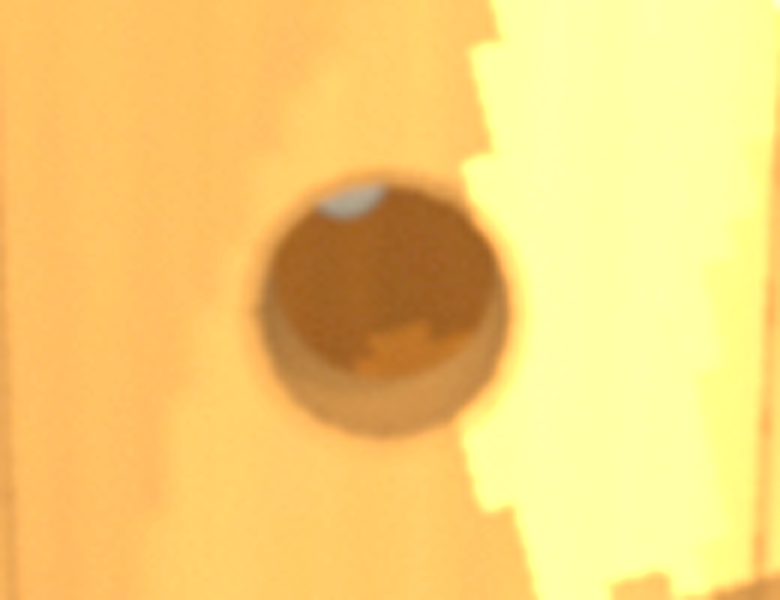

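The hole shows centred at about (324,171) and the dowel at about (318,150). Along the plate it matches, but across it needs about −2.5 mm. I've used my 14 views, so I continue numerically: lower to just above the dowels and measure again.

Call:
drive_tool(
  targets=[
    [0, 0, 0, -0.01, -0.06, -0.4, 0.3],
    [0, 0, 0, -0.01, -0.06, -0.8, 0.3],
    [0, 0, 0, -0.01, -0.06, -1.1, 0.3],
    [0, 0, 0, -0.01, -0.06, -1.25, 0.3],
    [0, 0, 0, -0.01, -0.06, -1.25, 0.3],
  ],
)

```text
clock: 31.4
position: [0.4657, -0.2872, 0.082]
ee_rot: [-0.408, -3.113, -0.001]
force: [-0.6, 0.8, -1.4]
width: 0.479
gripper_force: 30.0
```

Run:
```python
from cell import arm
from h import *
np.set_printoptions(precision=4,suppress=True)
s=arm.observe();d=arm.get_image("wrist");Rc,o=wristpose(d,s)
print(s["position"],s["force"])
hsv=cv2.cvtColor(d["pixels"],cv2.COLOR_RGB2HSV)[140:205,285:365]
m=(hsv[:,:,1]<70).astype(np.uint8)
n,lab,st,ce=cv2.connectedComponentsWithStats(m)
print([(st[i],ce[i]+[285,140]) for i in range(1,n) if st[i,4]>8])
pc="".join
for r in range(0,65,3): print(pc("#" if a<50 else ("+" if a<90 else ("o" if v<130 else ".")) for a,v in zip(hsv[r,::2,1],hsv[r,::2,2])))
T=np.array([s["position"][0],s["position"][1]])
y=np.array([-.966,.258]);x=np.array([.258,.966])
h=T+.0633*y; print("pred hole top",proj(d,[(*h,s["position"][2]+.0164)],Rc,o),"pred dowel",proj(d,[(.4044,-.271,.066)],Rc,o))
```

```text
[ 0.4657 -0.2872  0.082 ] [-0.6026  0.8271 -1.4334]
[(array([ 28,  12,  17,  17, 232], dtype=int32), array([321.0905, 159.7845]))]
........................................
........................................
........................................
........................................
................++++++oo................
.............oo+++++++ooooo.............
............oo+++++++++ooooo............
...........ooo+++++++++oooooo...........
..........oooo++++++++ooooooo...........
..........ooooo++++++ooooooooo..........
.........ooooooooooooooooooooo..........
.........ooooooooooooooooooooo..........
..........oooooooooooooooooooo..........
..........ooooooooooooooooooo...........
...........ooooooooooooo.oooo...........
............oooooooo....ooo.............
..............o.........o...............
........................................
........................................
........................................
........................................
........................................
pred hole top [[320.4936 169.9316]] pred dowel [[320.5277 159.1493]]
```

Call:
drive_tool(
  targets=[
    [0, 0, 0, 0, -0.02, 0, 0.3],
    [0, 0, 0, 0, -0.02, -0.15, 0.3],
    [0, 0, 0, 0, -0.02, -0.3, 0.3],
    [0, 0, 0, 0, -0.02, -0.4, 0.3],
    [0, 0, 0, 0, -0.02, -0.4, 0.3],
  ],
)

```text
clock: 31.95
position: [0.4653, -0.2885, 0.066]
ee_rot: [-0.409, -3.114, -0.001]
force: [0.7, -0.0, -2.7]
width: 0.477
gripper_force: 30.0
```

Call:
drive_tool(
  targets=[
    [0, 0, 0, 0, 0, -0.1, 0.3],
    [0, 0, 0, 0, 0, -0.2, 0.3],
    [0, 0, 0, 0, 0, -0.25, 0.3],
    [0, 0, 0, 0, 0, -0.25, 0.3],
  ],
)

```text
clock: 32.35
position: [0.4656, -0.2886, 0.0564]
ee_rot: [-0.409, -3.114, -0.0]
force: [-0.3, 1.0, -1.9]
width: 0.48
gripper_force: 30.0
```

Call:
drive_tool(
  targets=[
    [0, 0, 0, 0, 0, -0.05, 0.3],
    [0, 0, 0, 0, 0, -0.05, 0.3],
    [0, 0, 0, 0, 0, -0.05, 0.3],
  ],
)

```text
clock: 32.65
position: [0.466, -0.2888, 0.0549]
ee_rot: [0.409, 3.114, -0.0]
force: [0.1, 0.2, 1.1]
width: 0.477
gripper_force: 30.0
```

Call:
drive_tool(
  targets=[
    [0, 0, 0, 0, 0, 0, 0.5],
    [0, 0, 0, 0, 0, 0, 0.7],
    [0, 0, 0, 0, 0, 0, 0.8],
    [0, 0, 0, 0, 0, 0.3, 0.8],
    [0, 0, 0, 0, 0, 1.2, 0.8],
  ],
)

```text
clock: 33.15
position: [0.464, -0.2877, 0.1014]
ee_rot: [-0.409, -3.109, -0.003]
force: [0.9, 0.4, 0.3]
width: 0.781
gripper_force: 0.0
```

Call:
drive_tool(
  targets=[
    [0, 0, 0, 0, 0, 0.9, 1],
    [0, 0, 0, 0, 0, 1.8, 1],
    [0, 0, 0, 0, 0, 2.3, 1],
    [0, 0, 0, 0, 0, 2.3, 1],
    [0, 0, 0, 0, 0, 2.3, 1],
  ],
)

```text
clock: 33.65
position: [0.4659, -0.2887, 0.1954]
ee_rot: [0.409, 3.114, -0.0]
force: [0.4, 0.3, -1.1]
width: 0.998
gripper_force: 0.0
```

Run:
```python
from cell import arm
from h import *
np.set_printoptions(precision=4,suppress=True)
s=arm.observe();d=arm.get_image("wrist");Rc,o=wristpose(d,s);t=arm.get_image("top")
print(s["position"])
q=proj(d,[(.4044,-.271,.072),(.4044,-.271,.066)],Rc,o); print(q)
def ascii(px,u,v,r,st):
    h=cv2.cvtColor(px,cv2.COLOR_RGB2HSV)[v-r:v+r,u-r:u+r]
    for k in range(0,2*r,st): print("".join("#" if a<60 else ("+" if a<100 else ("o" if b<130 else ".")) for a,b in zip(h[k,::max(1,st//2),1],h[k,::max(1,st//2),2])))
ascii(d["pixels"],int(q[0,0]),int(q[0,1]),24,2)
```

```text
[ 0.4659 -0.2887  0.1954]
[[323.3427 139.8427]
 [323.3294 139.2319]]
................................................
................................................
................................................
................................................
................................................
................................................
................................................
................................................
................................................
...................oooooooooooo.................
.................oooo++####++oooo...............
................oooo+########++ooo..............
...............oooo+##########+oooo.............
..............oooooo+####+++##+oooo.............
..............ooooooo+++###+++ooooo.............
..............ooooooooo++++oooooooo.............
...............oooooooooooooooooooo.............
.................oooooooooooooooo...............
...................oooooooooooo.................
................................................
................................................
................................................
................................................
................................................
```

The dowel shows inside the hole, so the plate is seated. Now I return the can.

Call:
drive_tool(
  targets=[
    [0, 0, -0.5, -0.1, 0.5, 0, 0.75],
    [0, 0, -1.4, -0.2, 1.4, 0, 0.75],
    [0, 0, -2.3, -0.4, 2.3, 0, 0.75],
    [0, 0, -3.3, -0.6, 3.3, 0, 0.75],
    [0, 0, -4.3, -0.75, 4.3, 0, 0.75],
  ],
)

```text
clock: 34.25
position: [0.4344, -0.1153, 0.1937]
ee_rot: [-0.989, -2.98, 0.001]
force: [0.1, 1.5, 0.3]
width: 0.755
gripper_force: 0.0
```

Call:
drive_tool(
  targets=[
    [0, 0, -1, -0.2, 1, 0, 0.75],
    [0, 0, -2, -0.4, 2, 0, 0.75],
    [0, 0, -3, -0.6, 3, 0, 0.75],
    [0, 0, -4, -0.7, 4, 0, 0.75],
    [0, 0, -4.7, -0.8, 4.7, 0, 0.75],
  ],
)

```text
clock: 34.75
position: [0.4025, 0.0737, 0.194]
ee_rot: [-1.571, -2.719, 0.001]
force: [0.2, 0.8, -0.1]
width: 0.751
gripper_force: 0.0
```

Call:
drive_tool(
  targets=[
    [0, 0, -1, -0.2, 1, 0, 0.75],
    [0, 0, -2, -0.4, 2, 0, 0.75],
    [0, 0, -3, -0.6, 3, 0, 0.75],
    [0, 0, -4, -0.7, 4, 0, 0.75],
    [0, 0, -4.4, -0.8, 4.4, 0, 0.75],
  ],
)

```text
clock: 35.25
position: [0.3704, 0.2508, 0.1939]
ee_rot: [-2.059, -2.371, 0.001]
force: [0.2, -0.4, -0.2]
width: 0.748
gripper_force: 0.0
```

Call:
drive_tool(
  targets=[
    [0, 0, -0.6, -0.1, 0.7, 0, 0.75],
    [0, 0, -0.97, -0.19, 1.11, 0, 0.75],
    [0, 0, -0.97, -0.19, 1.11, 0, 0.75],
    [0, 0, -0.97, -0.19, 1.11, 0, 0.75],
    [0, 0, -0.97, -0.19, 1.11, 0, 0.75],
  ],
)

```text
clock: 35.75
position: [0.3643, 0.2903, 0.1942]
ee_rot: [2.16, 2.281, -0.002]
force: [-0.8, -0.7, 0.2]
width: 0.752
gripper_force: 0.0
```

Call:
drive_tool(
  targets=[
    [0, 0, 0, 0, 0, -0.9, 0.75],
    [0, 0, 0, 0, 0, -1.8, 0.75],
    [0, 0, 0, 0, 0, -2.7, 0.75],
    [0, 0, 0, 0, 0, -3.4, 0.75],
    [0, 0, 0, 0, 0, -3.72, 0.75],
  ],
)

```text
clock: 36.25
position: [0.3635, 0.2894, 0.0437]
ee_rot: [2.16, 2.281, -0.006]
force: [-0.8, -0.5, 0.3]
width: 0.754
gripper_force: 0.0
```

Call:
drive_tool(
  targets=[
    [0, 0, 0, 0, 0, 0, 0.75],
    [0, 0, 0, 0, 0, 0, 0.75],
    [0, 0, 0, 0, 0, 0, 0.5],
    [0, 0, 0, 0, 0, 0, 0.3],
    [0, 0, 0, 0, 0, 0, 0.3],
  ],
  force=20,
)

```text
clock: 36.75
position: [0.3646, 0.292, 0.0467]
ee_rot: [2.159, 2.282, 0.002]
force: [0.2, 0.2, 0.0]
width: 0.539
gripper_force: 0.0
```

Call:
drive_tool(
  targets=[
    [0, 0, 0, 0, 0, 0, 0.3],
    [0, 0, 0, 0, 0, 0.2, 0.3],
    [0, 0, 0, 0, 0, 0.8, 0.3],
    [0, 0, 0, 0, 0, 1.6, 0.3],
    [0, 0, 0, 0, 0, 2.4, 0.3],
  ],
)

```text
clock: 37.25
position: [0.3637, 0.2912, 0.1432]
ee_rot: [-2.159, -2.282, 0.002]
force: [0.2, 0.4, -2.3]
width: 0.472
gripper_force: 20.0
```

Call:
drive_tool(
  targets=[
    [0, 0, 0, 0, 0, 0.6, 0.3],
    [0, 0, 0, 0, 0, 1.15, 0.3],
    [0, 0, 0.1, 0.3, -0.5, 1.15, 0.3],
    [0, 0, 0.2, 0.7, -1.2, 1.15, 0.3],
    [0, 0, 0.3, 1.2, -2, 1.15, 0.3],
  ],
)

```text
clock: 37.75
position: [0.4119, 0.2114, 0.1886]
ee_rot: [-2.125, -2.313, -0.001]
force: [0.5, -0.8, -2.1]
width: 0.469
gripper_force: 20.0
```

Call:
drive_tool(
  targets=[
    [0, 0, 0.1, 0.5, -0.9, 0, 0.3],
    [0, 0, 0.2, 1, -1.7, 0, 0.3],
    [0, 0, 0.3, 1.5, -2.5, 0, 0.3],
    [0, 0, 0.4, 2, -3.3, 0, 0.3],
    [0, 0, 0.5, 2.5, -4.2, 0, 0.3],
  ],
)

```text
clock: 38.25
position: [0.5125, 0.0428, 0.1884]
ee_rot: [-2.076, -2.357, -0.001]
force: [0.2, 1.0, -1.7]
width: 0.469
gripper_force: 20.0
```

Call:
drive_tool(
  targets=[
    [0, 0, 0.1, 0.5, -0.8, 0, 0.3],
    [0, 0, 0.2, 1, -1.6, 0, 0.3],
    [0, 0, 0.3, 1.5, -2.5, 0, 0.3],
    [0, 0, 0.45, 2, -3.37, 0, 0.3],
    [0, 0, 0.45, 2, -3.37, 0, 0.3],
  ],
)

```text
clock: 38.75
position: [0.5934, -0.0979, 0.1882]
ee_rot: [2.038, 2.387, -0.003]
force: [-0.0, -0.6, -1.9]
width: 0.472
gripper_force: 20.0
```

Call:
drive_tool(
  targets=[
    [0, 0, 0, 0, 0, 0, 0.3],
    [0, 0, 0, 0, 0, 0, 0.3],
    [0, 0, 0, 0, 0, -0.7, 0.3],
    [0, 0, 0, 0, 0, -1.5, 0.3],
    [0, 0, 0, 0, 0, -2.3, 0.3],
  ],
)

```text
clock: 39.25
position: [0.5921, -0.0891, 0.0956]
ee_rot: [2.028, 2.399, 0.002]
force: [0.2, -0.2, -2.8]
width: 0.472
gripper_force: 20.0
```

Call:
drive_tool(
  targets=[
    [0, 0, 0, 0, 0, -0.6, 0.3],
    [0, 0, 0, 0, 0, -0.9, 0.3],
    [0, 0, 0, 0, 0, -1.05, 0.3],
    [0, 0, 0, 0, 0, -1.15, 0.3],
    [0, 0, 0, 0, 0, -1.15, 0.3],
  ],
)

```text
clock: 39.75
position: [0.5927, -0.0909, 0.0505]
ee_rot: [2.031, 2.396, 0.001]
force: [0.4, -1.4, -2.3]
width: 0.474
gripper_force: 20.0
```

Call:
drive_tool(
  targets=[
    [0, 0, 0, 0, 0, -0.03, 0.3],
    [0, 0, 0, 0, 0, -0.03, 0.3],
  ],
)

```text
clock: 39.95
position: [0.5928, -0.0912, 0.0495]
ee_rot: [2.031, 2.395, 0.001]
force: [0.5, -0.1, -0.7]
width: 0.474
gripper_force: 20.0
```

Call:
drive_tool(
  targets=[
    [0, 0, 0, 0, 0, 0, 0.6],
    [0, 0, 0, 0, 0, 0, 0.8],
    [0, 0, 0, 0, 0, 0, 0.8],
    [0, 0, 0, 0, 0, 0.8, 0.8],
    [0, 0, 0, 0, 0, 1.7, 0.8],
  ],
)

```text
clock: 40.45
position: [0.5911, -0.091, 0.1164]
ee_rot: [-2.03, -2.394, 0.003]
force: [1.0, -0.0, 0.2]
width: 0.796
gripper_force: 0.0
```

Call:
drive_tool(
  targets=[
    [0, 0, 0, 0, 0, 0.9, 0.75],
    [0, 0, 0, 0, 0, 1.8, 0.75],
    [0, 0, -0.1, -0.2, 0.6, 1.8, 0.75],
    [0, 0, -0.2, -0.5, 1.4, 1.8, 0.75],
    [0, 0, -0.3, -0.9, 2.3, 1.8, 0.75],
  ],
)

```text
clock: 40.95
position: [0.5563, 0.001, 0.1892]
ee_rot: [2.065, 2.366, 0.001]
force: [1.1, 0.9, 0.1]
width: 0.751
gripper_force: 0.0
```

Call:
drive_tool(
  targets=[
    [0, 0, -0.1, -0.4, 1, 0, 0.75],
    [0, 0, -0.2, -0.8, 2, 0, 0.75],
    [0, 0, -0.3, -1.2, 3, 0, 0.75],
    [0, 0, -0.4, -1.6, 4, 0, 0.75],
    [0, 0, -0.5, -1.9, 4.9, 0, 0.75],
  ],
)

```text
clock: 41.45
position: [0.479, 0.1988, 0.189]
ee_rot: [-2.113, -2.324, -0.001]
force: [1.5, 0.4, -0.2]
width: 0.751
gripper_force: 0.0
```

Call:
drive_tool(
  targets=[
    [0, 0, -0.1, -0.4, 0.9, 0, 0.6],
    [0, 0, -0.2, -0.8, 1.9, 0, 0.6],
    [0, 0, -0.35, -1.18, 2.9, 0, 0.6],
    [0, 0, -0.45, -1.28, 3.43, 0, 0.6],
    [0, 0, -0.45, -1.28, 3.43, 0, 0.6],
  ],
)

```text
clock: 41.95
position: [0.4272, 0.3381, 0.1888]
ee_rot: [-2.152, -2.287, -0.002]
force: [-0.6, -1.2, 0.1]
width: 0.603
gripper_force: 0.0
```

```bash
cat > chk.py <<'E'
from cell import arm
from h import *
np.set_printoptions(precision=4,suppress=True)
# object position vs. start in the top view, by template matching of start patch
d=arm.get_image("top"); a=cv2.imread("pics/top0.png"); b=d["pixels"][:,:,::-1].copy()
def chk(n,u0,v0,u1,v1,z):
    T=a[v0:v1,u0:u1]; m=8; S=b[v0-m:v1+m,u0-m:u1+m]
    r=cv2.matchTemplate(S,T,cv2.TM_CCOEFF_NORMED); _,mx,_,p=cv2.minMaxLoc(r)
    g=r[p[1],:];h=r[:,p[0]]
    def sub(f,i):
        if 0<i<len(f)-1: return i+(f[i-1]-f[i+1])/(2*(f[i-1]-2*f[i]+f[i+1]))
        return i
    du,dv=sub(g,p[0])-m,sub(h,p[1])-m
    w=ray2z(d,[(u0,v0),(u0+du,v0+dv)],z); print(n,"score",round(float(mx),3),"shift mm",(w[1]-w[0])[:2]*1e3)
E
python3 - <<'E'
from chk import *
chk("can cap",363,154,386,178,.104)
chk("can whole",360,154,386,190,.08)
E
```

```text
can cap score 0.886 shift mm [ 1.2398 -5.6533]
can whole score 0.892 shift mm [ 1.0881 -5.7627]
```

The can stands on its pad but sits 5.7 mm off its start in −y, because it slipped at the tray rim. I'll correct that later. Next, the dauber.

Call:
drive_tool(
  targets=[
    [0, 0, 0, 0, 0, -0.1, 0.6],
    [0, 0, 0, 0, 0, -1, 0.6],
    [0, 0, 0, 0, 0, -1.9, 0.6],
    [0, 0, 0, 0, 0, -2.8, 0.6],
    [0, 0, 0, 0, 0, -3.4, 0.6],
  ],
)

```text
clock: 42.5
position: [0.429, 0.3314, 0.0505]
ee_rot: [2.162, 2.279, -0.004]
force: [-0.9, 0.4, -0.1]
width: 0.601
gripper_force: 0.0
```

Call:
drive_tool(
  targets=[
    [0, 0, 0, 0, 0, -0.18, 0.6],
    [0, 0, 0, 0, 0, -0.18, 0.4],
    [0, 0, 0, 0, 0, -0.18, 0.2],
    [0, 0, 0, 0, 0, -0.18, 0.1],
    [0, 0, 0, 0, 0, -0.18, 0.1],
  ],
  force=15,
)

```text
clock: 43.0
position: [0.4297, 0.3345, 0.0467]
ee_rot: [2.159, 2.282, 0.003]
force: [0.6, 0.4, 2.6]
width: 0.304
gripper_force: 10.2
```

Call:
drive_tool(
  targets=[
    [0, 0, 0, 0, 0, 0, 0.1],
    [0, 0, 0, 0, 0, 0, 0.1],
    [0, 0, 0, 0, 0, 0.2, 0.1],
    [0, 0, 0, 0, 0, 0.9, 0.1],
    [0, 0, 0, 0, 0, 1.7, 0.1],
  ],
)

```text
clock: 43.5
position: [0.4282, 0.3334, 0.114]
ee_rot: [-2.159, -2.282, 0.004]
force: [0.3, 0.3, -1.4]
width: 0.305
gripper_force: 15.0
```

Call:
drive_tool(
  targets=[
    [0, 0, 0, 0, 0, 0.9, 0.1],
    [0, 0, 0, 0, 0, 1.8, 0.1],
    [0, 0, 0.1, 0.3, -0.6, 1.8, 0.1],
    [0, 0, 0.2, 0.7, -1.4, 1.8, 0.1],
    [0, 0, 0.3, 1.1, -2.3, 1.8, 0.1],
  ],
)

```text
clock: 44.0
position: [0.4731, 0.242, 0.1865]
ee_rot: [-2.126, -2.313, -0.002]
force: [0.9, 0.6, -1.2]
width: 0.3
gripper_force: 15.0
```

Call:
drive_tool(
  targets=[
    [0, 0, 0.1, 0.4, -0.9, 0, 0.1],
    [0, 0, 0.2, 0.8, -1.8, 0, 0.1],
    [0, 0, 0.3, 1.2, -2.7, 0, 0.1],
    [0, 0, 0.4, 1.6, -3.6, 0, 0.1],
    [0, 0, 0.5, 2, -4.5, 0, 0.1],
  ],
)

```text
clock: 44.5
position: [0.5533, 0.0606, 0.1862]
ee_rot: [2.077, 2.357, 0.001]
force: [0.7, 0.4, -1.2]
width: 0.301
gripper_force: 15.0
```

Call:
drive_tool(
  targets=[
    [0, 0, 0.2, 0.4, -0.9, 0, 0.1],
    [0, 0, 0.45, 0.8, -1.7, 0, 0.1],
    [0, 0, 0.45, 0.9, -2.1, 0, 0.1],
    [0, 0, 0.45, 0.9, -2.1, 0, 0.1],
    [0, 0, 0.45, 0.9, -2.1, 0, 0.1],
  ],
)

```text
clock: 45.0
position: [0.5887, -0.0215, 0.1857]
ee_rot: [-2.032, -2.395, -0.0]
force: [-0.2, 0.2, -1.5]
width: 0.302
gripper_force: 15.0
```

Call:
drive_tool(
  targets=[
    [0, 0, 0, 0, 0, -0.6, 0.1],
    [0, 0, 0, 0, 0, -1.4, 0.1],
    [0, 0, 0, 0, 0, -2.2, 0.1],
    [0, 0, 0, 0, 0, -2.8, 0.1],
    [0, 0, 0, 0, 0, -3.1, 0.1],
  ],
)

```text
clock: 45.5
position: [0.5874, -0.0198, 0.0596]
ee_rot: [-2.027, -2.397, 0.002]
force: [0.2, -0.2, -0.5]
width: 0.303
gripper_force: 15.0
```

Call:
drive_tool(
  targets=[
    [0, 0, 0, 0, 0, -0.15, 0.1],
    [0, 0, 0, 0, 0, -0.25, 0.1],
    [0, 0, 0, 0, 0, -0.32, 0.1],
    [0, 0, 0, 0, 0, -0.32, 0.1],
  ],
)

```text
clock: 45.9
position: [0.5898, -0.0218, 0.0497]
ee_rot: [2.031, 2.396, 0.002]
force: [0.5, -0.4, -0.1]
width: 0.301
gripper_force: 15.0
```

Call:
drive_tool(
  targets=[
    [0, 0, 0, 0, 0, 0, 0.4],
    [0, 0, 0, 0, 0, 0, 0.6],
    [0, 0, 0, 0, 0, 0, 0.65],
    [0, 0, 0, 0, 0, 0.8, 0.65],
    [0, 0, 0, 0, 0, 1.7, 0.65],
  ],
)

```text
clock: 46.4
position: [0.5879, -0.022, 0.1165]
ee_rot: [-2.03, -2.395, 0.003]
force: [0.4, -0.1, 0.4]
width: 0.64
gripper_force: 0.0
```

Call:
drive_tool(
  targets=[
    [0, 0, 0, 0, 0, 0.9, 0.75],
    [0, 0, 0, 0, 0, 1.8, 0.75],
    [0, 0, -0.1, -0.2, 0.6, 1.8, 0.75],
    [0, 0, -0.2, -0.4, 1.4, 1.8, 0.75],
    [0, 0, -0.4, -0.6, 2.3, 1.8, 0.75],
  ],
)

```text
clock: 46.9
position: [0.5649, 0.0701, 0.1894]
ee_rot: [2.075, 2.357, 0.001]
force: [1.2, 1.2, -0.9]
width: 0.75
gripper_force: 0.0
```

Call:
drive_tool(
  targets=[
    [0, 0, -0.2, -0.3, 1, 0, 0.75],
    [0, 0, -0.4, -0.6, 2, 0, 0.75],
    [0, 0, -0.5, -0.9, 3, 0, 0.75],
    [0, 0, -0.6, -1.2, 4, 0, 0.75],
    [0, 0, -0.7, -1.4, 4.8, 0, 0.75],
  ],
)

```text
clock: 47.4
position: [0.5077, 0.2648, 0.189]
ee_rot: [-2.142, -2.297, -0.001]
force: [-0.2, 0.5, 0.3]
width: 0.747
gripper_force: 0.0
```

Call:
drive_tool(
  targets=[
    [0, 0, -0.15, -0.23, 0.99, 0, 0.75],
    [0, 0, -0.15, -0.23, 0.99, 0, 0.75],
    [0, 0, -0.15, -0.23, 0.99, 0, 0.75],
    [0, 0, -0.15, -0.23, 0.99, -0.7, 0.75],
    [0, 0, -0.15, -0.23, 0.99, -1.6, 0.75],
  ],
)

```text
clock: 47.9
position: [0.5019, 0.3008, 0.1258]
ee_rot: [2.16, 2.279, 0.006]
force: [-0.6, 0.9, -0.6]
width: 0.748
gripper_force: 0.0
```

Run:
```python
from chk import *
chk("can cap",363,154,386,178,.104)
chk("dauber",327,160,350,187,.09)
chk("dauber handle",330,160,348,178,.098)
```

```text
can cap score 0.887 shift mm [ 1.2648 -5.6734]
dauber score 0.618 shift mm [ 1.3497 -0.4515]
dauber handle score 0.531 shift mm [ 1.0349 -0.5696]
```

Call:
drive_tool(
  targets=[
    [0, 0, 0, 0, 0, -0.8, 0.75],
    [0, 0, 0, 0, 0, -1.5, 0.75],
    [0, 0, 0, 0, 0, -2, 0.75],
    [0, 0, 0, 0, 0, -2.14, 0.75],
    [0, 0, 0, 0, 0, -2.14, 0.75],
  ],
)

```text
clock: 48.45
position: [0.5001, 0.3005, 0.0392]
ee_rot: [2.16, 2.281, -0.002]
force: [0.0, -1.2, -0.2]
width: 0.745
gripper_force: 0.0
```

Call:
drive_tool(
  targets=[
    [0, 0, 0, 0, 0, 0, 0.5],
    [0, 0, 0, 0, 0, 0, 0.3],
    [0, 0, 0, 0, 0, 0, 0.3],
    [0, 0, 0, 0, 0, 0, 0.3],
    [0, 0, 0, 0, 0, 0, 0.3],
  ],
  force=20,
)

```text
clock: 48.95
position: [0.5003, 0.3019, 0.0399]
ee_rot: [2.159, 2.282, 0.002]
force: [-0.3, -0.8, 6.7]
width: 0.48
gripper_force: 20.0
```

Call:
drive_tool(
  targets=[
    [0, 0, 0, 0, 0, 0, 0.3],
    [0, 0, 0, 0, 0, 0.2, 0.3],
    [0, 0, 0, 0, 0, 0.9, 0.3],
    [0, 0, 0, 0, 0, 1.8, 0.3],
    [0, 0, 0, 0, 0, 2.7, 0.3],
  ],
)

```text
clock: 49.45
position: [0.4991, 0.3012, 0.1482]
ee_rot: [-2.159, -2.282, 0.003]
force: [1.1, 0.6, -2.4]
width: 0.474
gripper_force: 20.0
```

Call:
drive_tool(
  targets=[
    [0, 0, 0, 0, 0, 0.9, 0.3],
    [0, 0, 0.1, 0.1, -0.4, 0.9, 0.3],
    [0, 0, 0.2, 0.2, -1, 0.9, 0.3],
    [0, 0, 0.35, 0.45, -1.8, 0.9, 0.3],
    [0, 0, 0.5, 0.7, -2.7, 0.9, 0.3],
  ],
)

```text
clock: 49.95
position: [0.5273, 0.1934, 0.1834]
ee_rot: [-2.105, -2.331, 0.0]
force: [0.6, -0.4, -2.6]
width: 0.478
gripper_force: 20.0
```

Call:
drive_tool(
  targets=[
    [0, 0, 0.2, 0.3, -1, 0, 0.3],
    [0, 0, 0.4, 0.5, -2, 0, 0.3],
    [0, 0, 0.6, 0.8, -3, 0, 0.3],
    [0, 0, 0.75, 1, -3.8, 0, 0.3],
    [0, 0, 0.75, 1, -3.8, 0, 0.3],
  ],
)

```text
clock: 50.45
position: [0.5683, 0.0349, 0.1834]
ee_rot: [2.039, 2.387, -0.004]
force: [-0.2, -0.1, -2.3]
width: 0.477
gripper_force: 20.0
```

Call:
drive_tool(
  targets=[
    [0, 0, 0, 0, 0, 0, 0.3],
    [0, 0, 0, 0, 0, 0, 0.3],
    [0, 0, 0, 0, 0, -0.8, 0.3],
    [0, 0, 0, 0, 0, -1.7, 0.3],
    [0, 0, 0, 0, 0, -2.6, 0.3],
  ],
)

```text
clock: 50.95
position: [0.5678, 0.0437, 0.0785]
ee_rot: [2.028, 2.399, 0.002]
force: [0.6, 0.2, -2.9]
width: 0.478
gripper_force: 20.0
```

Call:
drive_tool(
  targets=[
    [0, 0, 0, 0, 0, -0.4, 0.3],
    [0, 0, 0, 0, 0, -0.7, 0.3],
    [0, 0, 0, 0, 0, -0.85, 0.3],
    [0, 0, 0, 0, 0, -0.9, 0.3],
    [0, 0, 0, 0, 0, -0.9, 0.3],
  ],
)

```text
clock: 51.45
position: [0.5683, 0.042, 0.0438]
ee_rot: [2.031, 2.396, 0.001]
force: [-0.1, -0.4, -2.0]
width: 0.481
gripper_force: 20.0
```

Call:
drive_tool(
  targets=[
    [0, 0, 0, 0, 0, -0.02, 0.3],
    [0, 0, 0, 0, 0, -0.02, 0.3],
  ],
)

```text
clock: 51.65
position: [0.5683, 0.0417, 0.043]
ee_rot: [2.031, 2.396, 0.002]
force: [-0.8, -0.2, -2.7]
width: 0.476
gripper_force: 20.0
```

Call:
drive_tool(
  targets=[
    [0, 0, 0, 0, 0, -0.02, 0.3],
    [0, 0, 0, 0, 0, -0.02, 0.3],
  ],
)

```text
clock: 51.85
position: [0.5683, 0.0417, 0.0429]
ee_rot: [2.031, 2.396, 0.002]
force: [-2.6, 0.6, 9.3]
width: 0.472
gripper_force: 20.0
```

Call:
drive_tool(
  targets=[
    [0, 0, 0, 0, 0, 0, 0.5],
    [0, 0, 0, 0, 0, 0, 0.75],
    [0, 0, 0, 0, 0, 0, 0.75],
    [0, 0, 0, 0, 0, 0.8, 0.75],
    [0, 0, 0, 0, 0, 1.7, 0.75],
  ],
)

```text
clock: 52.35
position: [0.5667, 0.0415, 0.1091]
ee_rot: [-2.03, -2.395, 0.004]
force: [0.5, 0.7, -0.9]
width: 0.742
gripper_force: 0.0
```

Call:
drive_tool(
  targets=[
    [0, 0, 0, 0, 0, 0.9, 0.75],
    [0, 0, 0, 0, 0, 1.9, 0.75],
    [0, 0, 0, -0.8, 0.6, 1.9, 0.75],
    [0, 0, 0, -1.8, 1.2, 1.9, 0.75],
    [0, 0, 0, -2.8, 2, 1.9, 0.75],
  ],
)

```text
clock: 52.85
position: [0.4557, 0.1207, 0.1857]
ee_rot: [2.034, 2.394, 0.001]
force: [-0.3, 1.5, 0.2]
width: 0.754
gripper_force: 0.0
```

Call:
drive_tool(
  targets=[
    [0, 0, 0, -0.2, 1, 0, 0.75],
    [0, 0, 0, -0.2, 2, 0, 0.75],
    [0, 0, 0, -0.2, 3, 0, 0.75],
    [0, 0, 0, -0.2, 3, 0, 0.75],
  ],
)

```text
clock: 53.25
position: [0.4478, 0.2472, 0.1857]
ee_rot: [-2.022, -2.403, -0.004]
force: [-0.6, -0.5, 0.4]
width: 0.754
gripper_force: 0.0
```

Run:
```python
from chk import *
print(arm.observe()["position"])
chk("can cap",363,154,386,178,.104)
chk("dauber",327,160,350,187,.09)
chk("bottle",297,165,320,192,.075)
chk("bottle cap",299,170,317,187,.092)
```

```text
[0.4481 0.2438 0.1855]
can cap score 0.886 shift mm [ 1.2601 -5.6689]
dauber score 0.619 shift mm [ 1.3138 -0.4511]
bottle score 0.599 shift mm [-2.9335  0.435 ]
bottle cap score 0.978 shift mm [-2.3688  0.5433]
```

The bottle and dauber are within 1 to 3 mm of their starts. Now I correct the can by about +5.7 mm in y.

Call:
drive_tool(
  targets=[
    [0, 0, 0, 0.4, -0.9, 0, 0.8],
    [0, 0, 0, 0.8, -1.8, 0, 0.8],
    [0, 0, 0, 1.2, -2.7, 0, 0.8],
    [0, 0, 0, 1.6, -3.6, 0, 0.8],
    [0, 0, 0, 2, -4.5, 0, 0.8],
  ],
)

```text
clock: 53.8
position: [0.5289, 0.058, 0.1856]
ee_rot: [2.033, 2.395, -0.001]
force: [1.3, 0.4, -0.3]
width: 0.798
gripper_force: 0.0
```

Call:
drive_tool(
  targets=[
    [0, 0, 0, 0.4, -0.9, 0, 0.8],
    [0, 0, 0, 0.8, -1.8, 0, 0.8],
    [0, 0, 0, 1.2, -2.8, 0, 0.8],
    [0, 0, 0, 1.6, -3.6, 0, 0.8],
    [0, 0, 0, 1.61, -3.94, 0, 0.8],
  ],
)

```text
clock: 54.3
position: [0.5937, -0.1025, 0.1855]
ee_rot: [2.037, 2.389, -0.002]
force: [-0.1, -0.7, 0.2]
width: 0.798
gripper_force: 0.0
```

Call:
drive_tool(
  targets=[
    [0, 0, 0, 0, 0, 0, 0.8],
    [0, 0, 0, 0, 0, 0, 0.8],
    [0, 0, 0, 0, 0, -0.8, 0.8],
    [0, 0, 0, 0, 0, -1.7, 0.8],
    [0, 0, 0, 0, 0, -2.6, 0.8],
  ],
)

```text
clock: 54.8
position: [0.5931, -0.0939, 0.081]
ee_rot: [2.028, 2.399, 0.003]
force: [-0.0, 0.1, -0.0]
width: 0.8
gripper_force: 0.0
```

Call:
drive_tool(
  targets=[
    [0, 0, 0, 0, 0, -0.6, 0.8],
    [0, 0, 0, 0, 0, -0.82, 0.8],
    [0, 0, 0, 0, 0, -0.82, 0.8],
    [0, 0, 0, 0, 0, -0.82, 0.5],
    [0, 0, 0, 0, 0, -0.82, 0.3],
  ],
  force=20,
)

```text
clock: 55.3
position: [0.5942, -0.0965, 0.0504]
ee_rot: [2.03, 2.395, 0.003]
force: [0.2, 0.4, -0.3]
width: 0.669
gripper_force: 0.0
```

Call:
drive_tool(
  targets=[
    [0, 0, 0, 0, 0, 0, 0.3],
    [0, 0, 0, 0, 0, 0, 0.3],
    [0, 0, 0, 0, 0, 0, 0.3],
    [0, 0, 0, 0, 0, 0.15, 0.3],
    [0, 0, 0, 0, 0, 0.25, 0.3],
  ],
)

```text
clock: 55.8
position: [0.593, -0.0967, 0.059]
ee_rot: [-2.031, -2.396, 0.0]
force: [0.5, 0.8, -2.3]
width: 0.468
gripper_force: 20.0
```

Call:
drive_tool(
  targets=[
    [0, 0, 0, 0, 0.07, 0, 0.3],
    [0, 0, 0, -0.03, 0.14, 0, 0.3],
    [0, 0, 0, -0.03, 0.14, 0, 0.3],
    [0, 0, 0, -0.03, 0.14, -0.12, 0.3],
    [0, 0, 0, -0.03, 0.14, -0.22, 0.3],
  ],
)

```text
clock: 56.3
position: [0.5918, -0.0911, 0.0494]
ee_rot: [-2.031, -2.396, 0.0]
force: [0.1, 0.2, 2.1]
width: 0.469
gripper_force: 20.0
```

Call:
drive_tool(
  targets=[
    [0, 0, 0, 0, 0, -0.02, 0.3],
    [0, 0, 0, 0, 0, -0.02, 0.3],
  ],
)

```text
clock: 56.5
position: [0.5919, -0.0911, 0.0492]
ee_rot: [-2.031, -2.396, 0.0]
force: [-1.6, 0.3, 4.0]
width: 0.47
gripper_force: 20.0
```

Call:
drive_tool(
  targets=[
    [0, 0, 0, 0, 0, 0, 0.5],
    [0, 0, 0, 0, 0, 0, 0.8],
    [0, 0, 0, 0, 0, 0, 0.8],
    [0, 0, 0, 0, 0, 0.8, 0.8],
    [0, 0, 0, 0, 0, 1.7, 0.8],
  ],
)

```text
clock: 57.0
position: [0.5908, -0.091, 0.1165]
ee_rot: [-2.03, -2.394, 0.003]
force: [0.1, 0.5, -0.0]
width: 0.78
gripper_force: 0.0
```

Call:
drive_tool(
  targets=[
    [0, 0, 0, 0, 0, 0.9, 0.8],
    [0, 0, 0, 0, 0, 1.9, 0.8],
    [0, 0, 0, -0.9, 0.6, 1.9, 0.8],
    [0, 0, 0, -1.8, 1.3, 1.9, 0.8],
    [0, 0, 0, -2.7, 2, 1.9, 0.8],
  ],
)

```text
clock: 57.5
position: [0.4828, -0.0105, 0.1933]
ee_rot: [2.032, 2.395, 0.001]
force: [-0.8, 0.5, -0.2]
width: 0.801
gripper_force: 0.0
```

Call:
drive_tool(
  targets=[
    [0, 0, 0, -0.4, 1, 0, 0.8],
    [0, 0, 0, -0.6, 2, 0, 0.8],
    [0, 0, 0, -0.8, 3, 0, 0.8],
    [0, 0, 0, -0.9, 4, 0, 0.8],
    [0, 0, 0, -1, 5, 0, 0.8],
  ],
)

```text
clock: 58.0
position: [0.4435, 0.1904, 0.1934]
ee_rot: [2.031, 2.396, 0.001]
force: [1.4, -0.7, -0.7]
width: 0.794
gripper_force: 0.0
```

Call:
drive_tool(
  targets=[
    [0, 0, 0, 0, 0.5, 0, 0.8],
    [0, 0, 0, 0, 0.5, 0, 0.8],
    [0, 0, 0, 0, 0.5, 0, 0.8],
  ],
)

```text
clock: 58.3
position: [0.4439, 0.2086, 0.193]
ee_rot: [2.031, 2.397, -0.001]
force: [-0.2, -0.4, 0.2]
width: 0.802
gripper_force: 0.0
```

Run:
```python
from chk import *
chk("can cap",363,154,386,178,.104)
chk("can",360,154,386,190,.08)
chk("dauber",327,160,350,187,.09)
chk("bottle cap",299,170,317,187,.092)
# plate on stand: hole centres (dark/grey on pale) - expected seated hole positions in the image
q=proj(d,[(.5162,-.3008,.072),(.4044,-.271,.072)]);print(q)
g=b.astype(int).sum(2)
for u,v in q.round().astype(int):
    print(g[v-6:v+7,u-6:u+7])
```

```text
can cap score 0.89 shift mm [-0.5334 -0.1036]
can score 0.898 shift mm [-0.6489 -0.133 ]
dauber score 0.617 shift mm [ 1.3122 -0.4433]
bottle cap score 0.979 shift mm [-2.3541  0.5302]
[[477.0736 205.8044]
 [463.1936 261.6072]]
[[319 331 336 335 332 325 328 329 325 319 325 336 338]
 [330 331 340 337 331 323 319 318 321 316 330 334 334]
 [324 333 340 332 319 287 266 259 271 292 323 337 340]
 [330 339 339 326 274 218 173 173 176 235 299 327 341]
 [328 339 329 293 223 166 146 132 132 167 246 319 330]
 [336 341 333 282 278 262 216 152 125 133 195 297 309]
 [335 336 331 316 345 336 293 184 122 129 177 285 308]
 [335 336 331 328 362 352 300 193 135 133 189 296 322]
 [338 333 329 330 321 302 243 171 137 156 249 311 323]
 [337 337 332 328 307 270 211 182 192 250 308 332 328]
 [339 338 332 327 324 304 271 270 284 313 340 329 324]
 [341 332 336 328 329 323 316 314 332 333 338 330 322]
 [334 333 331 330 329 325 321 326 331 334 337 324 323]]
[[343 343 338 340 338 338 338 339 334 337 337 338 339]
 [342 342 340 340 338 330 331 331 334 333 338 338 340]
 [341 339 343 334 313 266 243 256 271 299 327 337 339]
 [338 340 340 320 256 184 159 164 178 220 296 332 335]
 [340 340 331 284 207 198 183 138 128 165 263 328 338]
 [340 344 334 263 270 318 302 224 137 128 219 303 334]
 [342 336 328 269 315 365 341 256 159 133 201 294 331]
 [346 341 331 279 304 352 331 254 157 143 225 307 329]
 [339 341 334 293 245 223 209 168 153 180 269 317 323]
 [340 341 339 322 276 223 185 184 213 267 312 319 322]
 [342 341 337 335 327 315 299 295 307 322 323 325 321]
 [342 344 331 334 339 334 336 333 334 331 326 320 319]
 [339 339 334 333 336 338 341 341 332 326 326 320 322]]
```

Both dowels show in their holes, and all three objects are back within about 2.5 mm of where they started. The arm is clear of everything, so I hand the job in.

```bash
python3 -c "
from cell import arm
print(arm.sign_off())"
```

```text
the job is handed in; nothing more can be done
None
```

The job is handed in: the foot plate is seated on both dowels, and the can, bottle and dauber are back upright on their own pads, within about 2.5 mm of their start positions. On the tray the bottle leaned about 12° against the rim until I straightened it; nothing fell.

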